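Show the loose bottle on its carrying tray to the evidence camera

ROBOT

A 6-joint arm with a two-finger parallel gripper is mounted at the origin on the work surface. World frame = base frame: x ahead of the robot, y to its left, z up, the work surface at z = 0. Lengths are in m, angles in rad, forces in N, time in s.
With the tool pointing down it reaches from about 0.375 to 0.9 m from the base axis. Payload 3.1 kg.
Tool frame: the origin (TCP) lies between the finger pads; the fingertips stand 8 mm ahead of it and the grasp point (between the pads) lies 11 mm behind it; z points along the fingers, y is the line along which they close (so a half turn about z gives the same grasp; the last joint's range is limited). The gripper opens to 87 mm and grips with 3 to 60 N. Pads are 19 mm wide; open, the fingers measure 117 mm over their backs; the gripper's body (75 mm by 190 mm) begins 51 mm behind the grasp point.
Start: joints at [-1.288, 0.527, 1.433, -0, 1.181, -0.178], TCP at [0.278, -0.56, 0.231] pointing down, gripper open.
Joint ranges: [-3.08, 3.08], [-0.75, 2.2], [0.22, 2.44], [-1.43, 4.57], [0, 2.65], [-2.85, 2.85]. Speed limits (rad/s): [2.79, 2.79, 3.14, 3.14, 3.14, 3.14].

INTERFACE

Orientations are given as a unit quaternion [x, y, z, w].
In Python, from rig import robot gives the robot as it stands.
- The arm moves only by the tool move_arm, never from a script. Its argument "motion" is text: rows parted by semicolons, each of 5 numbers parted by spaces: the opening, from -1 (shut) to 1 (fully open), then the shift along the tool's x, y, z normalised to -1 to 1, where 1 is 0.2 m, then the turn about the tool's z normalised to -1 to 1, where 1 is pi rad. A call has 1 to 12 rows; each row is the pose to reach, as a shift and turn from the pose commanded when the call began, along the tool's axes at that moment, turning the shorter way round; what a row does not reach only later rows make up. A row lasts 1/12 s, in which the tool goes at most 41.7 mm and 7.16 degrees, less where a joint would pass 70% of its speed; a pose out of reach is approached as far as the arm can. A call with a number of a shift or a turn outside -1 to 1 is refused whole. A call with a gripper value outside its range is refused whole. The fingers move at their own pace and stop on an object; "newtons" is the grip in N (left out, the last holds). Time passes only in rows, so rows that repeat a pose let the fingers close. It gives the time, the measured TCP pose, the force, the opening and the grip force at its end, in the units of the state.
- robot.get_obs(): the state, without advancing time (a new reading comes with each control period).
- robot.camera(name): name is "scene" or "top"; returns (picture, depth): 400x640x3 uint8, red, green, blue; 400x640 float32, m along the optical axis (not along the pixel's ray), 0 where there is no reading.
- robot.camera_model(name): a dict with "mtx" (3x3 intrinsics, pixels), "D" ([k1, k2, p1, p2, k3] as OpenCV has them; the pictures are not rectified), "position" and "attitude" of the camera in the world. Camera axes: x right, y down, z forward; pixel columns grow to the right and rows downward; lengths in m; the calibration is good to about 2 mm. A picture is of the moment at which its call begins. camera_model takes no time and is no camera call.
- robot.hand_in(): hands the job in; it is judged then, once.
The state is a dict: "time": time; "q": joint angles; "joint_velocities": joint speeds; "joint_torque": joint torques, N m; "position": TCP position; "tool_rot": TCP orientation; "ft_force": force on the tool from outside, world axes, zero at the start; "moment": the same for the moment, N m; "grip_width": finger opening in m; "grip_force": force on a finger pad.
Only numpy, scipy, OpenCV 4.12 (cv2) and the standard library are available. Lean on these libraries where they do the work, as an engineer would, in place of code of your own. Each camera call takes 0.05 s, during which the arm holds its last target. There are 200 camera calls.

TASK

Without ever touching the bottle, lift the aluminium carrying tray by its black crossbar handle, take it to the camera, and by tilting it gently roll the loose bottle up onto the crest in the middle of the tray (between the two black lines) and balance it there; it must never run against the tray's end stops. Hold the tray in the air, close to level, so that the bottle stays in the middle of the tray, over the middle of the grey board, at lens height and with its base facing the lens, steadily for at least five seconds, and finish still holding it there, with the bottle calm. Leave the other things on the table where they are.

Things in the scene. Friction and masses are not known exactly. Their poses are not given: they have to be found in the camera images.
- tray: Open aluminium carrying tray, about 0.5 kg, standing on the table; outside 174 mm (its x) by 312 mm (its y), floor 5 mm thick. Side lips (at +-x) reach 27 mm and end stops (at +-y, inner faces at y = +-150 mm) 50 mm above the underside. Four thin slanting bars, two per side, carry the handle. Origin: centre of the underside; z up.
- handle (a point): Centre of the tray's black crossbar handle, 118 mm above the tray's underside: a straight bar over the middle, along the tray's x, 184 mm long, 16 mm thick (y), 30 mm tall. Pinch it here from above, fingers closing along the tray's y; below it the space is open down to the bottle's top (69 mm above the underside). Axes as the tray's.
- mid (a point): Crest of the tray's floor, at its middle, 5.9 mm above the underside. The floor is slightly bowed: flat beyond y = +-60 mm, and between these it rises as an arc of 2 m radius to the crest (0.9 mm high; slope 0.5 rad per m of y, 0.03 rad at its edges), so on a level tray the bottle rolls away from the middle. Thin black lines at y = +-20 mm mark the middle. Axes as the tray's.
- bottle: Empty green glass bottle lying loose across the tray, diameter 64 mm, length 150 mm, 0.25 kg +-30 %. Origin on its axis at half length, 37 mm above the tray's underside; x axis along it to its base (tray's +x). It rolls along the tray's y, accelerating about 6.7 m/s2 per rad of slope beneath it; rolling resistance is worth about 0.0065 rad. End stops hold it at tray y = +-118 mm.
- base (a point): Centre of the bottle's base, on its axis, 75 mm from its origin. The bottle starts at rest on the flat of the floor, 74 to 98 mm from the middle, on the +y side.
- station: Fixed photo station: grey board 260 (its x) by 360 mm (its y), 6 mm thick, with a thin white cross at its middle, and beyond its +x edge a black camera on a stand, camera 120 mm wide, top 192 mm above the table, lens towards the station's -x. Origin: centre of the board's underside, on the table.
- aim (a point): The camera's aim point, where the bottle's origin belongs: 140 mm (lens height) above the table over the middle of the board, 240 mm in front of the lens face. x axis points to the lens, z up.
- ruler: Bystander: flat white photo scale, 150 x 24 x 5 mm, lying on the table between tray and station. Origin: centre of its underside.
- phone_b: Bystander: white phone 72 x 146 x 10 mm lying on the table. Origin: centre of its underside.
- marker: Bystander: folded yellow plastic evidence marker, 50 x 70 mm, 64 mm tall. Origin: centre of its underside.
- jar: Bystander: standing jar with white cap, 60 mm across, 75 mm tall. Origin: centre of its underside.
- tape: Bystander: roll of tape lying flat, 100 mm across, 45 mm tall. Origin: centre of its underside.
- brush: Bystander: brush with wooden handle lying on the table. Origin: on its underside.
Things that resemble listed ones, but are neither listed nor needed, are in the scene too. There is more than one size of the bottle; the job needs the middle-sized.

How it is judged:
By the outcome, as a careful person would: the job done as asked, in the order asked, and still so for the second after the job is handed in, while the arm keeps its last pose, push and grip.
It also fails if it takes over 58 s, if anything falls off the work surface, if the arm or the gripper's body presses on something with over 40 N, if the wrist force passes 120 N, or if a joint passes its speed limit or range.

## Working session

There is one attempt and no reset: what is moved stays moved. The work goes in short steps, Python scripts to look and compute and a tool call to move; the robot and the scene stay as the last step left them, time stands still between calls to the robot, and variables do not carry over. Pictures are saved under pics/ and viewed, at most 10 in all, crops included, and the job is handed in when it is done.

Besides the shell and the picture viewer there is one more tool, called after "Call:" as name(argument=value, ...), one argument or row to a line, values as JSON. move_arm: Moves the arm, as the interface text tells. Its arguments: {"type":"object","properties":{"motion":{"type":"string"},"newtons":{"type":"number"}},"required":["motion"]}

```bash
mkdir -p pics; ls
cat > h.py <<'E'
import numpy as np, cv2
from scipy.spatial.transform import Rotation as R
from rig import robot
def att(m):
    a=np.array(m["attitude"],float)
    return a if a.shape==(3,3) else R.from_quat(a).as_matrix()
def shot(n): return robot.camera(n)
def ray(n,uv):
    m=robot.camera_model(n); K=np.array(m["mtx"]);D=np.array(m["D"])
    p=cv2.undistortPoints(np.array(uv,float).reshape(-1,1,2),K,D).reshape(-1,2)
    return np.array(m["position"]), np.c_[p,np.ones(len(p))]@att(m).T
def plane(n,uv,z):
    c,d=ray(n,uv); return c+d*((z-c[2])/d[:,2])[:,None]
def pts(n,uv,depth):
    c,d=ray(n,uv); uv=np.array(uv,int).reshape(-1,2)
    return c+d*depth[uv[:,1],uv[:,0]][:,None]
def save(im,f): cv2.imwrite("pics/"+f,cv2.cvtColor(im,cv2.COLOR_RGB2BGR))
E
python3 - <<'E'
from h import *
for n in("top","scene"):
    i,d=shot(n); save(i,n+"0.png"); np.savez("/tmp/"+n+"0",i=i,d=d)
    print(robot.camera_model(n))
print(robot.get_obs())
E
```

```text
pics
{'mtx': array([[362.90862325,   0.        , 321.13098511],
       [  0.        , 362.90862325, 198.92735804],
       [  0.        ,   0.        ,   1.        ]]), 'D': array([0.0154573, 0.       , 0.       , 0.       , 0.       ]), 'position': array([0.360075  , 0.02016357, 1.28426077]), 'attitude': array([-0.70334708,  0.70494483, -0.06545146,  0.06381057])}
{'mtx': array([[461.65855642,   0.        , 324.11971276],
       [  0.        , 461.65855642, 199.25364393],
       [  0.        ,   0.        ,   1.        ]]), 'D': array([-0.10494004,  0.        ,  0.        ,  0.        ,  0.        ]), 'position': array([1.04608342, 0.9037092 , 1.30134281]), 'attitude': array([ 0.24418942,  0.905752  , -0.33613576, -0.08365164])}
{'time': 0.1, 'q': array([-1.28847906e+00,  5.28355508e-01,  1.43375685e+00,  1.30628106e-05,
        1.18139241e+00, -1.78494869e-01]), 'joint_velocities': array([-0.00048187, -0.00377322, -0.00106378, -0.00225775,  0.00040035,
        0.00019105]), 'joint_torque': array([ 2.85967126e-04, -4.40983057e+01, -1.77150679e+01,  6.35511219e-02,
        5.34050690e-02, -5.15417878e-05]), 'position': array([ 0.2777762 , -0.5591753 ,  0.22968585]), 'tool_rot': array([ 9.73573863e-01,  2.28370356e-01, -4.35758752e-05, -9.55082938e-04]), 'ft_force': array([ 0.16224605,  0.26453473, -0.40498967]), 'moment': array([-0.03363288, -0.05225748, -0.05021066]), 'grip_force': 0.0, 'grip_width': 0.08711722162482687}
```

View pics/top0.png

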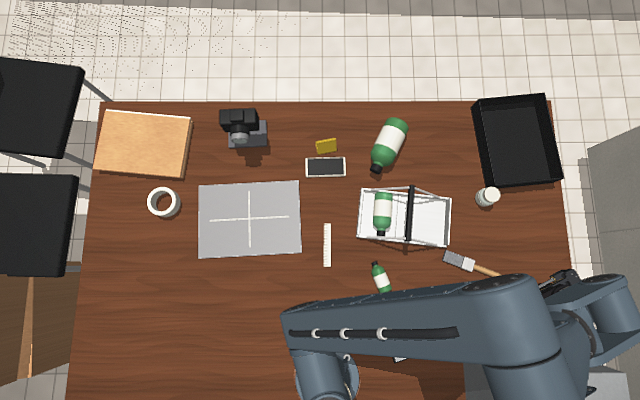

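View pics/scene0.png

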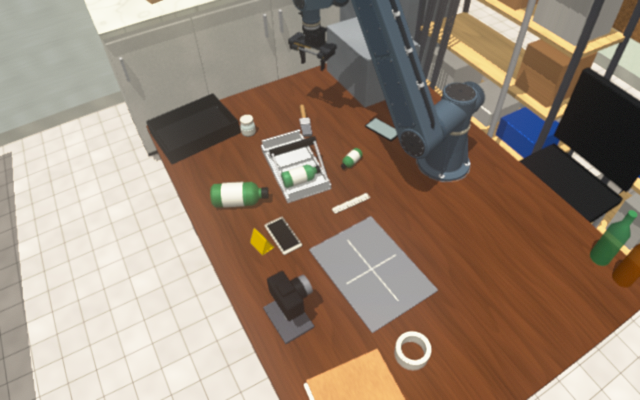

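Top view: green-bottle candidates are the large one at (390,145), the one in the tray at (383,213), and the small one at (380,277). The one in the tray is mid-sized, lies across the tray and has its base up in the image, towards world +x. The tray is at (405,217) with its handle at (409,213). The white-cross board is at (249,218), with the camera at (240,130). The other tray-like thing, the black bin at (516,140), is not aluminium and not wanted.

Run:
```python
from h import *
z=np.load("/tmp/top0.npz"); i=z["i"];d=z["d"]
save(cv2.resize(i[165:265,340:470],None,fx=6,fy=6,interpolation=cv2.INTER_CUBIC)[:600,:780],"crop.png")
hsv=cv2.cvtColor(i,cv2.COLOR_RGB2HSV)
sub=np.zeros(d.shape,bool); sub[165:265,340:470]=1
vs,us=np.nonzero(sub&(d>0)); P=pts("top",np.c_[us,vs],d)
rgb=i[vs,us].astype(int); 
m=(P[:,2]>0.10)&(P[:,2]<0.17)&(rgb.max(1)<70)
Q=P[m]; print("handle n",m.sum(),Q.min(0),Q.max(0),np.median(Q,0)); 
def line(Q):
    c=Q[:,:2].mean(0); w,v=np.linalg.eigh(np.cov(Q[:,:2].T)); a=v[:,1]*np.sign(v[0,1]); t=(Q[:,:2]-c)@a
    return c+a*(t.max()+t.min())/2, np.degrees(np.arctan2(a[1],a[0])), np.ptp(t)
print(line(Q))
h=hsv[vs,us]; m=(h[:,0]>40)&(h[:,0]<85)&(h[:,1]>90)&(P[:,2]>0.02)&(us<402)
Q=P[m]; print("green",m.sum(),line(Q),Q[:,2].max())
m=(rgb.min(1)>150)&(P[:,2]<0.12)&(us>350)
print("tray white minrect")
c=np.c_[us,vs][m].astype(np.int32); r=cv2.minAreaRect(c); print(r)
# board
b=((hsv[...,1]<30)&(i.min(2)>110)&(i.max(2)<200)); s=np.zeros_like(b); s[165:275,185:310]=1
lab=cv2.morphologyEx((b&s).astype(np.uint8),cv2.MORPH_CLOSE,np.ones((9,9)))
cs=max(cv2.findContours(lab,0,2)[0],key=cv2.contourArea); r=cv2.minAreaRect(cs); bx=cv2.boxPoints(r)
W=plane("top",bx,0.006); print("board",r,W.round(4).tolist(),W.mean(0))
w=(i.min(2)>205)&s; k=np.argwhere(w)[:,::-1]; Wc=plane("top",k,0.006); print("cross",len(k),(Wc.min(0)+Wc.max(0))/2)
T=R.from_quat(robot.get_obs()["tool_rot"]).as_matrix(); print(T.round(4))
```

```text
handle n 306 [ 0.44045525 -0.28420543  0.10565589] [ 0.61952332 -0.25027925  0.14109718] [ 0.5302584  -0.26521501  0.13225198]
(array([ 0.53002304, -0.26564422]), np.float64(-6.906624174013803), np.float64(0.18093572736067043))
green 302 (array([ 0.59619216, -0.19382621]), np.float64(-4.270924880846046), np.float64(0.23291815705246544)) 0.07561348638198062
tray white minrect
((416.63623046875, 220.02151489257812), (124.23135375976562, 62.8365364074707), 15.306138038635254)
board ((248.07733154296875, 218.9696044921875), (73.00421905517578, 104.1190414428711), 86.98721313476562) [[0.6477, 0.4735, 0.006], [0.6673, 0.0998, 0.006], [0.4063, 0.0841, 0.006], [0.3887, 0.4443, 0.006]] [0.52752203 0.27544079 0.006     ]
cross 296 [0.55921427 0.23899228 0.006     ]
[[ 8.957e-01  4.447e-01 -5.000e-04]
 [ 4.447e-01 -8.957e-01  1.800e-03]
 [ 4.000e-04 -1.900e-03 -1.000e+00]]
```

View pics/crop.png

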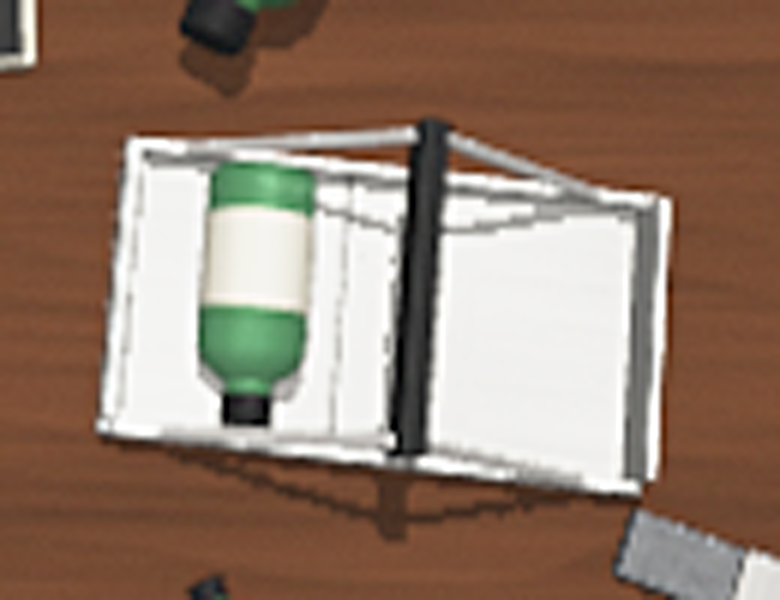

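Run:
```python
from h import *
z=np.load("/tmp/top0.npz"); i=z["i"].astype(int);d=z["d"]
vs,us=np.nonzero(d>0); P=pts("top",np.c_[us,vs],d); rgb=i[vs,us]
m=(us>340)&(us<470)&(vs>165)&(vs<265)&(P[:,2]>0.127)&(rgb.max(1)<70)
Q=P[m]; c=Q.mean(0); print("handle top",m.sum(),c,np.median(Q,0),(Q.min(0)+Q.max(0))/2, np.degrees(np.polyfit(Q[:,0],Q[:,1],1)[0]))
s=(vs>188)&(vs<250)&(us>206)&(us<294)&(rgb.min(1)>205)
W=plane("top",np.c_[us,vs][s],0.006)
A=W[abs(W[:,1]-.245)>.03]; B=W[abs(W[:,0]-.535)>.03]; 
pa=np.polyfit(A[:,1],A[:,0],1); pb=np.polyfit(B[:,0],B[:,1],1)
y=(pb[0]*pa[1]+pb[1])/(1-pa[0]*pb[0]); x=pa[0]*y+pa[1]
print(len(A),len(B),"cross",x,y,"yaw deg",np.degrees(np.arctan(pb[0])),-np.degrees(np.arctan(pa[0])))
T=R.from_quat(robot.get_obs()["tool_rot"]).as_matrix()
# camera lens: black points
m=(us>215)&(us<275)&(vs>105)&(vs<150)&(P[:,2]>0.1); print("cam",np.median(P[m],0))
o=robot.get_obs()["position"]
print("shift tool (norm)", T.T@(np.array([c[0],c[1],0.2297])-o)/0.2, "turn", 33.3/180)
```

```text
handle top 234 [ 0.52810879 -0.26669186  0.13321466] [ 0.52846697 -0.26623078  0.1333379 ] [ 0.52998929 -0.2675438   0.13409378] -7.032211129698953
143 75 cross 0.5425766818500076 0.27349079689386846 yaw deg 3.318940509475704 3.069475772785326
cam [0.81846489 0.28030459 0.17393977]
shift tool (norm) [ 1.77140136 -0.75329784  0.00196757] turn 0.185
```

Call:
move_arm(
  motion="1 0.886 -0.377 0 0; 1 0.886 -0.377 0 0; 1 0.886 -0.377 0 0; 1 0.886 -0.377 0 0; 1 0.886 -0.377 0 0",
)

```text
time: 0.52
position: [0.4047, -0.4097, 0.23]
tool_rot: [0.973, 0.229, 0.0, -0.001]
ft_force: [0.4, -0.8, -0.4]
grip_width: 0.0872
grip_force: 0.0
```

Call:
move_arm(
  motion="1 0.886 -0.377 0 0.185; 1 0.886 -0.377 0 0.185; 1 0.886 -0.377 0 0.185; 1 0.886 -0.377 0 0.185; 1 0.886 -0.377 0 0.185; 1 0.886 -0.377 0 0.185; 1 0.886 -0.377 0 0.185; 1 0.886 -0.377 0 0.185",
)

```text
time: 1.18
position: [0.528, -0.267, 0.2301]
tool_rot: [0.998, -0.059, -0.001, 0.0]
ft_force: [-1.1, 0.1, -0.5]
grip_width: 0.087
grip_force: 0.0
```

Run:
```python
from h import *
o=robot.get_obs(); print(o["time"],o["q"].round(3),o["position"],R.from_quat(o["tool_rot"]).as_matrix().round(4).tolist())
T=R.from_quat(o["tool_rot"]).as_matrix()
print(T.T@(np.array([.529,-.2667,.107])-o["position"])/.2)
```

```text
1.1833 [-6.570e-01  4.830e-01  1.518e+00 -1.000e-03  1.141e+00  1.033e+00] [ 0.52796997 -0.26701015  0.23014637] [[0.993, -0.1182, -0.0011], [-0.1182, -0.993, 0.0], [-0.0011, 0.0001, -1.0]]
[ 0.00561626 -0.00220491  0.6157258 ]
```

Call:
move_arm(
  motion="1 0 0 0.15 0; 1 0 0 0.3 0; 1 0 0 0.45 0; 1 0 0 0.55 0; 1 0 0 0.6 0; 1 0 0 0.616 0; 1 0 0 0.616 0",
)

```text
time: 1.77
position: [0.5277, -0.2681, 0.1069]
tool_rot: [0.998, -0.061, -0.0, -0.0]
ft_force: [-0.4, -0.3, -0.4]
grip_width: 0.0872
grip_force: 0.0
```

Call:
move_arm(
  motion="-0.4 0 0 0 0; -0.5 0 0 0 0; -0.6 0 0 0 0; -0.7 0 0 0 0; -0.8 0 0 0 0; -1 0 0 0 0; -1 0 0 0 0; -1 0 0 0 0",
  newtons=20,
)

```text
time: 2.43
position: [0.5283, -0.267, 0.1074]
tool_rot: [0.998, -0.06, 0.0, 0.0]
ft_force: [0.6, -0.0, -1.2]
grip_width: 0.0419
grip_force: 0.0
```

Call:
move_arm(
  motion="-1 0 0 0 0; -1 0 0 0 0; -1 0 0 0 0; -1 0 0 0 0",
  newtons=60,
)

```text
time: 2.77
position: [0.5283, -0.2677, 0.1073]
tool_rot: [0.998, -0.06, 0.0, 0.001]
ft_force: [-0.7, -1.6, -0.4]
grip_width: 0.0154
grip_force: 60.1
```

```bash
cat > m.py <<'E'
from h import *
from scipy.optimize import least_squares
def frame():
    o=robot.get_obs(); T=R.from_quat(o["tool_rot"]).as_matrix(); p=np.array(o["position"])
    a=np.arctan2(T[1,0],T[0,0]); return o["time"],p-[0,0,.1073],R.from_euler("z",a).as_matrix(),a
def bottle(n,name=None,tilt=False):
    t,p0,A,a=frame(); i,d=shot(n)
    if name: save(i,name)
    h=cv2.cvtColor(i,cv2.COLOR_RGB2HSV); vs,us=np.nonzero(d>0)
    P=(pts(n,np.c_[us,vs],d)-p0)@A; c=h[vs,us].astype(int)
    inb=(abs(P[:,0])<.08)&(abs(P[:,1])<.15)
    m=inb&(P[:,2]>.02)&(P[:,2]<.085)&(c[:,0]>40)&(c[:,0]<85)&(c[:,1]>80)
    Q=P[m&(P[:,0]>-.02)&(P[:,0]<.072)]
    if len(Q)<15: print(n,t,"few green",m.sum()); return
    r=least_squares(lambda v:np.hypot(Q[:,1]-v[0],Q[:,2]-v[1])-.032,[np.median(Q[:,1]),.037],loss="soft_l1",f_scale=.002)
    r1=least_squares(lambda v:np.hypot(Q[:,1]-v[0],Q[:,2]-.037)-.032,[np.median(Q[:,1])],loss="soft_l1",f_scale=.002)
    print(n,"t %.3f tcp"%t,(p0+[0,0,.1073]).round(4),"yaw %.2f"%np.degrees(a),len(Q),"bottle y,z mm",(r.x*1e3).round(1),"y(z fixed) %.1f"%(r1.x[0]*1e3))
    if tilt:
        m=inb&(P[:,2]<.018)&(P[:,2]>-.012)&(abs(P[:,1])>.062)&(abs(P[:,1])<.145)&(c[:,1]<40)&(c[:,2]>120)
        F=P[m]; k,*_=np.linalg.lstsq(np.c_[F[:,:2],np.ones(len(F))],F[:,2],rcond=None); print(" floor",len(F),"slope x,y rad",k[:2].round(4),"z mm",k[2]*1e3, "sides",(F[:,1]>0).sum(),(F[:,1]<0).sum())
E
python3 - <<'E'
from m import *
bottle("scene","s1.png",True); bottle("top",None,True); bottle("scene",None,True)
E
```

```text
scene t 2.767 tcp [ 0.5283 -0.2677  0.1073] yaw -6.86 96 bottle y,z mm [76.1 35.5] y(z fixed) 75.0
 floor 396 slope x,y rad [0.0008 0.0031] z mm 4.32517049613933 sides 215 181
top t 2.817 tcp [ 0.5283 -0.2678  0.1073] yaw -6.88 54 bottle y,z mm [74.7 37.8] y(z fixed) 75.6
 floor 1 slope x,y rad [0.0006 0.0008] z mm 7.7210238619562475 sides 1 0
scene t 2.867 tcp [ 0.5283 -0.2677  0.1073] yaw -6.88 97 bottle y,z mm [76.6 34.5] y(z fixed) 74.7
 floor 381 slope x,y rad [0.0106 0.004 ] z mm 4.267681349636007 sides 211 170
```

View pics/s1.png

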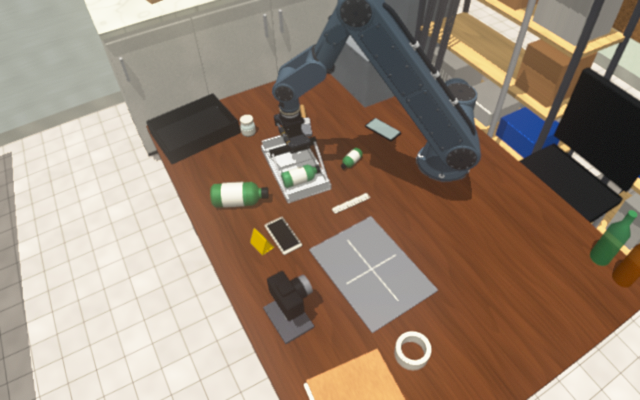

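The arm now grips the handle at (295,145), and the bottle lies at (298,175), about +75 mm along the tray. Next I lift.

Call:
move_arm(
  motion="-1 0 0 -0.02 0; -1 0 0 -0.07 0; -1 0 0 -0.15 0; -1 0 0 -0.24 0; -1 0 0 -0.33 0; -1 0 0 -0.41 0; -1 0 0 -0.47 0; -1 0 0 -0.505 0; -1 0 0 -0.515 0; -1 0 0 -0.515 0",
)

```text
time: 3.75
position: [0.528, -0.2667, 0.2105]
tool_rot: [0.998, -0.06, -0.0, -0.0]
ft_force: [0.2, -1.3, -7.4]
grip_width: 0.0153
grip_force: 60.0
```

Run:
```python
from m import *
bottle("scene",None,True); bottle("scene",None,True);print(robot.get_obs()["tool_rot"].round(4),robot.get_obs()["moment"])
```

```text
scene t 3.750 tcp [ 0.528  -0.2667  0.2105] yaw -6.89 114 bottle y,z mm [77.4 34.9] y(z fixed) 75.7
 floor 454 slope x,y rad [ 0.0024 -0.0001] z mm 4.2939967634558 sides 208 246
scene t 3.800 tcp [ 0.5277 -0.2665  0.2098] yaw -6.89 106 bottle y,z mm [76.2 36. ] y(z fixed) 75.4
 floor 450 slope x,y rad [0.0027 0.0007] z mm 4.295461954546691 sides 208 242
[ 9.982e-01 -6.010e-02 -1.100e-03 -8.000e-04] [-0.10887939  0.079121   -0.0306087 ]
```

Call:
move_arm(
  motion="-1 0 0 0 -0.001; -1 0 0 0 -0.004; -1 0 0 0 -0.009; -1 0 0 0 -0.016; -1 0 0 0 -0.024; -1 0 0 0 -0.032; -1 0 0 0 -0.04; -1 0 0 0 -0.047; -1 0 0 0 -0.052; -1 0 0 0 -0.055; -1 0 0 0 -0.056; -1 0 0 0 -0.056",
)

```text
time: 4.85
position: [0.5283, -0.2671, 0.2103]
tool_rot: [1.0, 0.028, 0.0, -0.0]
ft_force: [0.3, 0.3, -6.1]
grip_width: 0.0157
grip_force: 60.0
```

Run:
```python
from m import *
bottle("scene",None,True); bottle("scene",None,True)
t,p0,A,a=frame(); print("to go tray x,y mm",A.T@(np.array([.5426,.2735,p0[2]])-p0)*1e3)
# smooth transport plan: constant +-a, D, rows
for D,a in((.42,.03),(.42,.04)):
    T=2*np.sqrt(D/a); n=int(np.ceil(T*12/12)*12); k=np.arange(1,n+1)/n
    s=D*np.where(k<.5,2*k**2,1-2*(1-k)**2); print(n,"a",4*D/(n/12)**2); v=np.r_[0,s].copy()
    for c in range(0,n,12): print(((v[c+1:c+13]-v[c])/.2).round(3).tolist())
```

```text
scene t 4.850 tcp [ 0.5283 -0.2671  0.2103] yaw 3.19 105 bottle y,z mm [77.2 34.8] y(z fixed) 75.5
 floor 446 slope x,y rad [ 0.0029 -0.0039] z mm 4.859407387435727 sides 214 232
scene t 4.900 tcp [ 0.5283 -0.2671  0.2103] yaw 3.18 103 bottle y,z mm [76.6 35.2] y(z fixed) 75.1
 floor 442 slope x,y rad [ 0.0083 -0.0018] z mm 4.621586837673306 sides 214 228
to go tray x,y mm [ 44.2519951 539.0035391   0.       ]
96 a 0.02625
[0.0, 0.002, 0.004, 0.007, 0.011, 0.016, 0.022, 0.029, 0.037, 0.046, 0.055, 0.066]
[0.011, 0.024, 0.037, 0.051, 0.066, 0.082, 0.099, 0.117, 0.135, 0.155, 0.175, 0.197]
[0.022, 0.046, 0.07, 0.095, 0.121, 0.148, 0.175, 0.204, 0.234, 0.264, 0.296, 0.328]
[0.033, 0.067, 0.103, 0.139, 0.175, 0.213, 0.252, 0.292, 0.332, 0.374, 0.416, 0.459]
[0.043, 0.086, 0.127, 0.168, 0.207, 0.246, 0.284, 0.321, 0.357, 0.392, 0.426, 0.459]
[0.032, 0.064, 0.094, 0.124, 0.153, 0.18, 0.207, 0.233, 0.258, 0.283, 0.306, 0.328]
[0.021, 0.042, 0.062, 0.08, 0.098, 0.115, 0.131, 0.146, 0.16, 0.173, 0.185, 0.197]
[0.01, 0.02, 0.029, 0.036, 0.043, 0.049, 0.054, 0.058, 0.062, 0.064, 0.065, 0.066]
84 a 0.03428571428571429
[0.001, 0.002, 0.005, 0.01, 0.015, 0.021, 0.029, 0.038, 0.048, 0.06, 0.072, 0.086]
[0.015, 0.031, 0.048, 0.067, 0.086, 0.107, 0.129, 0.152, 0.177, 0.202, 0.229, 0.257]
[0.029, 0.06, 0.091, 0.124, 0.158, 0.193, 0.229, 0.267, 0.305, 0.345, 0.386, 0.429]
[0.043, 0.088, 0.134, 0.181, 0.229, 0.279, 0.328, 0.376, 0.423, 0.469, 0.514, 0.557]
[0.042, 0.083, 0.123, 0.162, 0.199, 0.236, 0.271, 0.305, 0.338, 0.369, 0.399, 0.429]
[0.028, 0.055, 0.08, 0.105, 0.128, 0.15, 0.171, 0.19, 0.209, 0.226, 0.242, 0.257]
[0.014, 0.026, 0.038, 0.048, 0.057, 0.064, 0.071, 0.076, 0.08, 0.083, 0.085, 0.086]
```

Call:
move_arm(
  motion="-1 0 -0.001 0 0; -1 0.001 -0.002 0 0; -1 0.003 -0.005 0 0; -1 0.005 -0.008 0 0; -1 0.008 -0.013 0 0; -1 0.012 -0.019 0 0; -1 0.017 -0.026 0 0; -1 0.021 -0.033 0 0; -1 0.027 -0.042 0 0; -1 0.034 -0.052 0 0; -1 0.041 -0.063 0 0; -1 0.049 -0.075 0 0",
)

```text
time: 5.95
position: [0.5374, -0.2514, 0.2104]
tool_rot: [1.0, 0.028, 0.0, 0.0]
ft_force: [-0.7, -0.4, -6.2]
grip_width: 0.0153
grip_force: 60.0
```

Call:
move_arm(
  motion="-1 0.008 -0.013 0 0; -1 0.017 -0.027 0 0; -1 0.027 -0.042 0 0; -1 0.038 -0.058 0 0; -1 0.049 -0.076 0 0; -1 0.061 -0.094 0 0; -1 0.073 -0.112 0 0; -1 0.084 -0.129 0 0; -1 0.094 -0.145 0 0; -1 0.104 -0.16 0 0; -1 0.113 -0.174 0 0; -1 0.122 -0.187 0 0",
)

```text
time: 6.95
position: [0.5597, -0.2126, 0.2103]
tool_rot: [1.0, 0.028, -0.0, -0.0]
ft_force: [-0.0, 0.9, -7.3]
grip_width: 0.0154
grip_force: 60.0
```

Call:
move_arm(
  motion="-1 0.008 -0.012 0 0; -1 0.015 -0.023 0 0; -1 0.021 -0.033 0 0; -1 0.027 -0.042 0 0; -1 0.032 -0.049 0 0; -1 0.036 -0.056 0 0; -1 0.04 -0.062 0 0; -1 0.044 -0.067 0 0; -1 0.046 -0.07 0 0; -1 0.047 -0.073 0 0; -1 0.048 -0.074 0 0; -1 0.049 -0.075 0 0",
)

```text
time: 7.95
position: [0.5684, -0.1974, 0.2103]
tool_rot: [1.0, 0.028, -0.0, 0.0]
ft_force: [0.4, 0.9, -5.7]
grip_width: 0.0156
grip_force: 60.0
```

Run:
```python
from m import *
bottle("scene",None,True); bottle("scene",None,True); bottle("scene",None,True)
t,p0,A,a=frame(); print("to go tray x,y mm",A.T@(np.array([.5426,.2735,p0[2]])-p0)*1e3)
```

```text
scene t 7.950 tcp [ 0.5684 -0.1974  0.2103] yaw 3.18 115 bottle y,z mm [77.3 34.8] y(z fixed) 75.6
 floor 496 slope x,y rad [ 0.0072 -0.0032] z mm 4.277256249643569 sides 255 241
scene t 8.000 tcp [ 0.5685 -0.1974  0.2103] yaw 3.18 121 bottle y,z mm [75.8 35.2] y(z fixed) 74.6
 floor 494 slope x,y rad [ 0.002  -0.0047] z mm 4.582504056248835 sides 252 242
scene t 8.050 tcp [ 0.5685 -0.1974  0.2104] yaw 3.18 120 bottle y,z mm [77.1 35.1] y(z fixed) 75.7
 floor 493 slope x,y rad [ 0.0024 -0.0034] z mm 4.460019850572341 sides 256 237
to go tray x,y mm [2.63903667e-01 4.71632092e+02 0.00000000e+00]
```

Call:
move_arm(
  motion="-1 0 0 0 0; -1 0 -0.002 0 0; -1 0 -0.005 0 0; -1 0 -0.008 0 0; -1 0 -0.013 0 0; -1 0 -0.018 0 0; -1 0 -0.025 0 0; -1 0 -0.032 0 0; -1 0 -0.041 0 0; -1 0 -0.05 0 0; -1 0 -0.061 0 0; -1 0 -0.072 0 0",
)

```text
time: 9.1
position: [0.5677, -0.1828, 0.2104]
tool_rot: [1.0, 0.028, -0.0, -0.0]
ft_force: [-0.0, -0.1, -6.7]
grip_width: 0.0154
grip_force: 60.0
```

Call:
move_arm(
  motion="-1 0 -0.012 0 0; -1 0 -0.026 0 0; -1 0 -0.041 0 0; -1 0 -0.056 0 0; -1 0 -0.073 0 0; -1 0 -0.09 0 0; -1 0 -0.109 0 0; -1 0 -0.129 0 0; -1 0 -0.149 0 0; -1 0 -0.171 0 0; -1 0 -0.193 0 0; -1 0 -0.217 0 0",
)

```text
time: 10.1
position: [0.5653, -0.1393, 0.2104]
tool_rot: [1.0, 0.028, 0.0, 0.0]
ft_force: [0.1, 0.1, -6.5]
grip_width: 0.015
grip_force: 60.0
```

Call:
move_arm(
  motion="-1 0 -0.025 0 0; -1 0 -0.05 0 0; -1 0 -0.077 0 0; -1 0 -0.105 0 0; -1 0 -0.133 0 0; -1 0 -0.163 0 0; -1 0 -0.194 0 0; -1 0 -0.225 0 0; -1 0 -0.258 0 0; -1 0 -0.292 0 0; -1 0 -0.327 0 0; -1 0 -0.362 0 0",
)

```text
time: 11.1
position: [0.5612, -0.0666, 0.2104]
tool_rot: [1.0, 0.028, -0.0, -0.0]
ft_force: [0.1, -0.2, -6.8]
grip_width: 0.0153
grip_force: 60.0
```

Call:
move_arm(
  motion="-1 0 -0.037 0 0; -1 0 -0.074 0 0; -1 0 -0.113 0 0; -1 0 -0.153 0 0; -1 0 -0.194 0 0; -1 0 -0.235 0 0; -1 0 -0.277 0 0; -1 0 -0.318 0 0; -1 0 -0.358 0 0; -1 0 -0.397 0 0; -1 0 -0.434 0 0; -1 0 -0.471 0 0",
)

```text
time: 12.1
position: [0.556, 0.0274, 0.2104]
tool_rot: [1.0, 0.028, 0.0, 0.0]
ft_force: [-0.1, -0.2, -6.7]
grip_width: 0.0156
grip_force: 60.0
```

Call:
move_arm(
  motion="-1 0 -0.036 0 0; -1 0 -0.071 0 0; -1 0 -0.104 0 0; -1 0 -0.137 0 0; -1 0 -0.169 0 0; -1 0 -0.199 0 0; -1 0 -0.229 0 0; -1 0 -0.258 0 0; -1 0 -0.285 0 0; -1 0 -0.312 0 0; -1 0 -0.338 0 0; -1 0 -0.362 0 0",
)

```text
time: 13.1
position: [0.552, 0.0995, 0.2103]
tool_rot: [1.0, 0.028, -0.0, -0.0]
ft_force: [-0.2, 0.5, -6.8]
grip_width: 0.0154
grip_force: 60.0
```

Call:
move_arm(
  motion="-1 0 -0.024 0 0; -1 0 -0.046 0 0; -1 0 -0.068 0 0; -1 0 -0.089 0 0; -1 0 -0.108 0 0; -1 0 -0.127 0 0; -1 0 -0.144 0 0; -1 0 -0.161 0 0; -1 0 -0.176 0 0; -1 0 -0.191 0 0; -1 0 -0.204 0 0; -1 0 -0.217 0 0",
)

```text
time: 14.1
position: [0.5496, 0.1425, 0.2103]
tool_rot: [1.0, 0.028, -0.0, 0.0]
ft_force: [-0.8, -0.6, -6.4]
grip_width: 0.0156
grip_force: 60.0
```

Call:
move_arm(
  motion="-1 0 -0.011 0 0; -1 0 -0.022 0 0; -1 0 -0.032 0 0; -1 0 -0.041 0 0; -1 0 -0.048 0 0; -1 0 -0.054 0 0; -1 0 -0.06 0 0; -1 0 -0.064 0 0; -1 0 -0.068 0 0; -1 0 -0.07 0 0; -1 0 -0.072 0 0; -1 0 -0.073 0 0",
)

```text
time: 15.1
position: [0.5488, 0.1569, 0.2104]
tool_rot: [1.0, 0.028, 0.0, -0.0]
ft_force: [-0.3, -0.5, -7.2]
grip_width: 0.0157
grip_force: 60.0
```

Run:
```python
from m import *
bottle("scene","s2.png",True); bottle("scene",None,True); bottle("scene",None,True)
t,p0,A,a=frame(); print("to go tray x,y mm",A.T@(np.array([.5426,.2735,p0[2]])-p0)*1e3)
# simulate roll: tray moves D in n rows smooth; relative bottle y
def sim(D,n,y0=.0755,tilt=0,res=.0065):
    T=n/12; dt=1e-3; y=y0; v=0; mx=y0
    for k in range(int((T+1.5)/dt)):
        t=k*dt/T; a=D/T**2*(60*t-180*t**2+120*t**3) if t<1 else 0
        s=-np.clip(y,-.06,.06)*-.5 - a/9.81 + tilt
        if abs(v)<1e-4 and abs(s)<res: v=0
        else: v+=6.7*(s-res*np.sign(v if abs(v)>1e-4 else s))*dt
        y+=v*dt
        if abs(t-1)<dt: y1,v1=y,v
    return y1,v1,y,v
for n in (10,12,15):
  for D in (.1,.105,.11,.115,.12,.125,.13,.135): print(n,D,np.round(sim(D,n),4),np.round(sim(D,n,tilt=-.002)[:2],4))
```

```text
scene t 15.100 tcp [0.5488 0.1569 0.2104] yaw 3.18 171 bottle y,z mm [77.1 35.3] y(z fixed) 75.9
 floor 923 slope x,y rad [ 0.0005 -0.003 ] z mm 4.348730153593232 sides 468 455
scene t 15.150 tcp [0.5488 0.1569 0.2104] yaw 3.18 174 bottle y,z mm [77.3 35. ] y(z fixed) 76.1
 floor 921 slope x,y rad [-0.0025 -0.0032] z mm 4.400870887021292 sides 466 455
scene t 15.200 tcp [0.5488 0.1569 0.2104] yaw 3.18 173 bottle y,z mm [77.6 35. ] y(z fixed) 76.4
 floor 922 slope x,y rad [-0.0035 -0.0039] z mm 4.229547593067055 sides 469 453
to go tray x,y mm [  0.29321429 116.81483224   0.        ]
10 0.1 [0.0848 0.1728 0.5204 0.4087] [0.0804 0.1617]
10 0.105 [0.0813 0.172  0.5157 0.4079] [0.0766 0.1602]
10 0.11 [0.0775 0.1704 0.5096 0.4063] [0.0728 0.1582]
10 0.115 [0.0737 0.1683 0.5026 0.4042] [0.0689 0.1557]
10 0.12 [0.0698 0.1657 0.4948 0.4016] [0.0649 0.1526]
10 0.125 [0.0658 0.1628 0.4864 0.3986] [0.0609 0.1492]
10 0.13 [0.0617 0.1593 0.4772 0.3952] [0.0568 0.1453]
10 0.135 [0.0576 0.1553 0.4669 0.3911] [0.0526 0.1413]
12 0.1 [0.1131 0.1972 0.5856 0.4332] [0.1078 0.1862]
12 0.105 [0.1107 0.199  0.586  0.435 ] [0.1053 0.1879]
12 0.11 [0.1082 0.2007 0.5861 0.4367] [0.1028 0.1895]
12 0.115 [0.1056 0.2022 0.5857 0.4382] [0.1001 0.1909]
12 0.12 [0.1029 0.2036 0.5851 0.4396] [0.097  0.1913]
12 0.125 [0.0999 0.204  0.5826 0.44  ] [0.0936 0.1907]
12 0.13 [0.0964 0.2034 0.5782 0.4394] [0.0899 0.1895]
12 0.135 [0.0927 0.2022 0.5729 0.4383] [0.0859 0.1876]
15 0.1 [0.1458 0.2133 0.6421 0.4492] [0.1411 0.2028]
15 0.105 [0.1465 0.2178 0.6495 0.4537] [0.1417 0.2074]
15 0.11 [0.147  0.2224 0.6569 0.4582] [0.1417 0.2116]
15 0.115 [0.1471 0.2266 0.6633 0.4624] [0.1411 0.2151]
15 0.12 [0.1466 0.2301 0.6681 0.466 ] [0.1401 0.2182]
15 0.125 [0.1456 0.2332 0.6717 0.469 ] [0.1388 0.2209]
15 0.13 [0.1444 0.236  0.6746 0.4718] [0.1372 0.2233]
15 0.135 [0.1429 0.2384 0.6768 0.4743] [0.1355 0.2256]
```

The bottle is still resting at +76 mm. I'll plan the roll with the slope model corrected to be flat beyond 60 mm: a slow back-off within the rolling-resistance dead zone, then a thrust that ends with both tray and bottle at rest.

```bash
cat > plan.py <<'E'
import numpy as np
sl=lambda y: .5*y*(abs(y)<.06)
def sim(tp,p,y0,tilt=0,res=.0065,c=6.7,lag=.03,tend=1.0):
    dt=1e-3; t=np.arange(0,tp[-1]+tend,dt); x=np.interp(t,tp,p); 
    for _ in range(2):                      # 2-pole servo lag
        f=np.zeros_like(x); f[0]=x[0]
        for k in range(1,len(x)): f[k]=f[k-1]+dt/lag*(x[k]-f[k-1])
        x=f
    a=np.gradient(np.gradient(x,dt),dt); y=y0; v=0; Y=[]
    for ak in a:
        s=sl(y)-ak*c/6.7/9.81*1.0+tilt
        if abs(v)<2e-4 and abs(s)<res: v=0
        else: v+=c*(s-res*np.sign(v if abs(v)>2e-4 else s))*dt
        y+=v*dt; Y.append((y,v))
    return t,np.array(Y)
def thrust(n,y0,res=.0065):
    T=n/12; dt=1e-3; t=np.arange(0,T+dt/2,dt)/T
    y=y0*(1-(10*t**3-15*t**4+6*t**5)); ydd=-y0/T**2*(60*t-180*t**2+120*t**3)
    a=9.81*(sl(y)-(-res)*(1) -ydd/6.7)       # rolling towards -y: resistance acts +y
    V=np.cumsum(a)*dt; X=np.cumsum(V)*dt; return t*T,X,V[-1]
E
python3 - <<'E'
from plan import *
y0=.076
for n in(7,8,9):
    t,X,V=thrust(n,y0); print(n,"V",V,"D",X[-1])
n=8; t,X,V=thrust(n,y0); V0=V; npre=int(np.ceil(V0/.035*12)); k=np.arange(npre+1)/npre; pre=-V0*npre/12*k**2/2
th=np.interp(np.arange(1,n+1)/12,t,X-V0*t)+pre[-1]; p=np.r_[pre,th]; p=np.r_[p,np.full(6,p[-1])]; p=np.round(p/.2,3)*.2
tp=np.arange(len(p))/12; np.save("/tmp/p",p)
print("npre",npre,"a",V0/(npre/12),"end",p[-1])
for kw in ({},{"tilt":.003},{"tilt":-.003},{"lag":.05},{"res":.005},{"res":.008},{"y0":.074},{"y0":.078},{"c":6.3}):
    tt,Y=sim(tp,p,**{"y0":y0,**kw}); i=int((tp[-1]-.5)*1000); print(kw,"at end of thrust",Y[i].round(4),"+0.5",Y[i+500].round(4),"+1.4",Y[-1].round(4),"max",Y[:,0].max())
u=p/.2; print("pre total",u[npre]); st=0
for c in range(0,npre,12): e=min(c+12,npre); print((u[c+1:e+1]-u[c]).round(3).tolist())
print("thrust",(u[npre+1:]-u[npre]).round(3).tolist())
E
```

```text
7 V 0.07778635566715486 D 0.13412064337372848
8 V 0.08888134771720994 D 0.14113398585537415
9 V 0.0998988237704688 D 0.14898456895109252
npre 31 a 0.034405682987307076 end -0.033
{} at end of thrust [ 0.0044 -0.0218] +0.5 [0.0047 0.    ] +1.4 [0.0047 0.    ] max 0.07600518042279635
{'tilt': 0.003} at end of thrust [ 0.011  -0.0065] +0.5 [0.0233 0.0365] +1.4 [0.0984 0.0896] max 0.09843137112385521
{'tilt': -0.003} at end of thrust [-0.0001 -0.0372] +0.5 [-0.0046 -0.0039] +1.4 [-0.006  0.   ] max 0.076
{'lag': 0.05} at end of thrust [ 0.0087 -0.0466] +0.5 [0.0099 0.0072] +1.4 [0.0149 0.0056] max 0.076
{'res': 0.005} at end of thrust [ 0.0023 -0.0296] +0.5 [0.001 0.   ] +1.4 [0.001 0.   ] max 0.07616718587825773
{'res': 0.008} at end of thrust [ 0.0067 -0.014 ] +0.5 [0.0099 0.003 ] +1.4 [0.0101 0.    ] max 0.076
{'y0': 0.074} at end of thrust [ 0.003  -0.0214] +0.5 [0.0032 0.    ] +1.4 [0.0032 0.    ] max 0.07400518042279634
{'y0': 0.078} at end of thrust [ 0.0059 -0.0221] +0.5 [0.0065 0.    ] +1.4 [0.0065 0.    ] max 0.07800518042279635
{'c': 6.3} at end of thrust [ 0.0139 -0.0108] +0.5 [0.0213 0.021 ] +1.4 [0.0704 0.0795] max 0.07600094443777523
pre total -0.574
[-0.001, -0.002, -0.005, -0.01, -0.015, -0.022, -0.029, -0.038, -0.048, -0.06, -0.072, -0.086]
[-0.015, -0.031, -0.048, -0.067, -0.087, -0.108, -0.13, -0.153, -0.177, -0.203, -0.23, -0.258]
[-0.029, -0.06, -0.091, -0.124, -0.158, -0.194, -0.23]
thrust [-0.027, -0.011, 0.054, 0.158, 0.269, 0.357, 0.402, 0.409, 0.409, 0.409, 0.409, 0.409, 0.409, 0.409]
```

Call:
move_arm(
  motion="-1 0 0.001 0 0; -1 0 0.002 0 0; -1 0 0.005 0 0; -1 0 0.01 0 0; -1 0 0.015 0 0; -1 0 0.022 0 0; -1 0 0.029 0 0; -1 0 0.038 0 0; -1 0 0.048 0 0; -1 0 0.06 0 0; -1 0 0.072 0 0; -1 0 0.086 0 0",
)

```text
time: 16.25
position: [0.5498, 0.1395, 0.2104]
tool_rot: [1.0, 0.028, 0.0, -0.0]
ft_force: [-0.0, -0.3, -8.4]
grip_width: 0.0158
grip_force: 60.0
```

Call:
move_arm(
  motion="-1 0 0.015 0 0; -1 0 0.031 0 0; -1 0 0.048 0 0; -1 0 0.067 0 0; -1 0 0.087 0 0; -1 0 0.108 0 0; -1 0 0.13 0 0; -1 0 0.153 0 0; -1 0 0.177 0 0; -1 0 0.203 0 0; -1 0 0.23 0 0; -1 0 0.258 0 0",
)

```text
time: 17.25
position: [0.5526, 0.0876, 0.2104]
tool_rot: [1.0, 0.028, -0.0, 0.0]
ft_force: [0.1, -0.5, -5.9]
grip_width: 0.0156
grip_force: 60.0
```

Call:
move_arm(
  motion="-1 0 0.029 0 0; -1 0 0.06 0 0; -1 0 0.091 0 0; -1 0 0.124 0 0; -1 0 0.158 0 0; -1 0 0.194 0 0; -1 0 0.23 0 0",
)

```text
time: 17.83
position: [0.5552, 0.0415, 0.2103]
tool_rot: [1.0, 0.028, 0.0, 0.0]
ft_force: [-0.6, 0.7, -7.8]
grip_width: 0.0155
grip_force: 60.0
```

Call:
move_arm(
  motion="-1 0 0.027 0 0; -1 0 0.01 0 0; -1 0 -0.057 0 0; -1 0 -0.164 0 0; -1 0 -0.279 0 0; -1 0 -0.371 0 0; -1 0 -0.419 0 0; -1 0 -0.432 0 0; -1 0 -0.434 0 0; -1 0 -0.435 0 0",
)

```text
time: 18.67
position: [0.5503, 0.129, 0.2103]
tool_rot: [1.0, 0.028, 0.0, 0.0]
ft_force: [-0.3, -0.3, -7.3]
grip_width: 0.0155
grip_force: 60.0
```

Run:
```python
from m import *
bottle("scene"); bottle("scene"); bottle("scene","s3.png",True)
```

```text
scene t 18.667 tcp [0.5503 0.129  0.2103] yaw 3.21 96 bottle y,z mm [18.6 38.1] y(z fixed) 19.5
scene t 18.717 tcp [0.5504 0.1286 0.2103] yaw 3.17 100 bottle y,z mm [22.6 36.8] y(z fixed) 22.4
scene t 18.767 tcp [0.5505 0.1284 0.2103] yaw 3.14 97 bottle y,z mm [23.8 37. ] y(z fixed) 23.7
 floor 1232 slope x,y rad [0.0008 0.0002] z mm 4.3501483392750435 sides 807 425
```

```bash
cat > opt.py <<'E'
from plan import *
from scipy.optimize import least_squares
def run(p,y0,v0,tilt,res=.0065,c=6.7,lag=.03,settle=.4,dt=2e-3):
    t=np.arange(0,(len(p)-1)/12+settle,dt); x=np.interp(t,np.arange(len(p))/12,p)
    for _ in range(2):
        f=x.copy()
        for k in range(1,len(x)): f[k]=f[k-1]+dt/lag*(x[k-1]-f[k-1])
        x=f
    a=np.gradient(np.gradient(x,dt),dt); y,v=y0,v0; Y=[]
    for ak in a:
        s=sl(y)-ak/9.81+tilt; v+=c*(s-res*np.tanh(v/.003))*dt; y+=v*dt; Y.append((y,v))
    return np.array(Y)
def solve(y0,v0,tilt,N=14,yt=0.,amax=.8):
    W=np.r_[np.linspace(0,1,N+1)]
    def pos(q): return np.r_[0,np.cumsum(np.cumsum(q)/12)/12]     # q: row accelerations
    def f(q):
        p=pos(q); Y=run(p,y0,v0,tilt)
        return np.r_[(Y[-1,0]-yt)*300,Y[-1,1]*200,q.sum()/12*300,np.diff(np.r_[0,q,0])*.15,q*.05,np.maximum(abs(Y[:,0])-.11,0)*100]
    q0=np.zeros(N); r=least_squares(f,q0,diff_step=1e-3,max_nfev=25); p=pos(r.x); u=np.round(p/.2,3)
    print("cost",r.cost,"units tray+y",u[1:].tolist())
    for kw in ({},{"tilt":tilt+.002},{"tilt":tilt-.002},{"y0":y0+.002},{"v0":v0+.01},{"v0":v0-.01}):
        Y=run(u*.2,**{"y0":y0,"v0":v0,"tilt":tilt,"settle":.5,**kw}); print(kw,Y[-1].round(4),"range",Y[:,0].min().round(4),Y[:,0].max().round(4))
E
time python3 - <<'E'
from opt import *
solve(.024,.035,.001)
E
```

```text
cost 863.7843023478555 units tray+y [0.003, 0.007, 0.014, 0.022, 0.031, 0.04, 0.05, 0.061, 0.072, 0.083, 0.094, 0.105, 0.115, 0.126]
{} [0.1319 0.0673] range 0.0241 0.1319
{'tilt': 0.003} [0.145  0.0836] range 0.0241 0.145
{'tilt': -0.001} [0.1192 0.0521] range 0.0241 0.1192
{'y0': 0.026000000000000002} [0.1325 0.0641] range 0.0261 0.1325
{'v0': 0.045000000000000005} [0.1389 0.066 ] range 0.0241 0.1389
{'v0': 0.025} [0.1242 0.0708] range 0.0241 0.1242
real	0m1.021s
user	0m2.626s
sys	0m0.115s
```

View pics/s3.png

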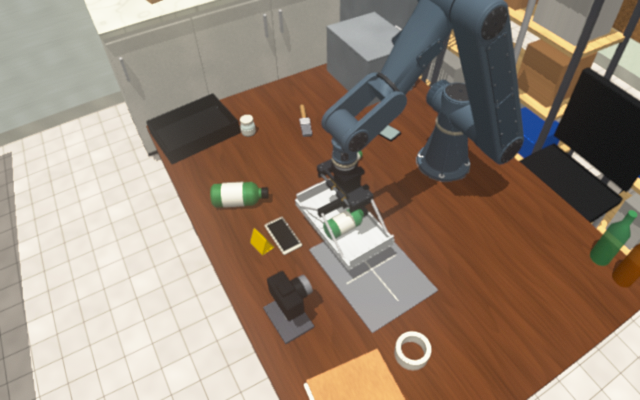

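```bash
python3 - <<'E'
s=open("opt.py").read()
s=s.replace("q0=np.zeros(N); r=least_squares(f,q0,diff_step=1e-3,max_nfev=25); p=pos(r.x)",
"q0=np.sin(np.arange(N)/N*2*np.pi)*4*y0/(N/12)**2*2; r=least_squares(lambda z:f(z-5),q0+5,diff_step=1e-4,max_nfev=60); p=pos(r.x-5)")
open("opt.py","w").write(s)
E
time python3 - <<'E'
from opt import *
solve(.024,.035,.001,12,0.)
solve(.024,.035,.001,14,-0.003)
E
```

```text
cost 678.791629750448 units tray+y [0.01, 0.03, 0.057, 0.09, 0.126, 0.162, 0.193, 0.217, 0.232, 0.238, 0.24, 0.242]
{} [0.1125 0.098 ] range 0.0241 0.1125
{'tilt': 0.003} [0.1244 0.1111] range 0.0241 0.1244
{'tilt': -0.001} [0.1035 0.0868] range 0.0241 0.1035
{'y0': 0.026000000000000002} [0.1172 0.0972] range 0.0261 0.1172
{'v0': 0.045000000000000005} [0.127  0.0998] range 0.0241 0.127
{'v0': 0.025} [0.1064 0.0992] range 0.0241 0.1064
cost 847.2227261398273 units tray+y [0.012, 0.034, 0.063, 0.098, 0.136, 0.175, 0.213, 0.247, 0.276, 0.298, 0.313, 0.324, 0.332, 0.339]
{} [0.1228 0.1044] range 0.0241 0.1228
{'tilt': 0.003} [0.1351 0.1181] range 0.0241 0.1351
{'tilt': -0.001} [0.1126 0.0925] range 0.0241 0.1126
{'y0': 0.026000000000000002} [0.1273 0.1035] range 0.0261 0.1273
{'v0': 0.045000000000000005} [0.1362 0.1045] range 0.0241 0.1362
{'v0': 0.025} [0.1171 0.1055] range 0.0241 0.1171
real	0m1.170s
user	0m2.856s
sys	0m0.107s
```

```bash
python3 - <<'E'
s=open("opt.py").read()
a=s.index("    q0=np.sin"); b=s.index("p=pos(r.x-5)")
s=s[:a]+'''    sh=np.sin(np.arange(N)/N*2*np.pi); best=None
    for k in np.linspace(-1.5,2.5,17):
        c0=f(sh*k); c0=c0@c0
        if best is None or c0<best[0]: best=(c0,k)
    print("guess",best); r=least_squares(lambda z:f(z-5),sh*best[1]+5,diff_step=1e-4,max_nfev=60); '''+s[b:]
open("opt.py","w").write(s)
E
python3 - <<'E'
from opt import *
solve(.024,.035,.001,12,0.)
solve(.024,.035,.001,10,0)
E
```

```text
guess (np.float64(150.60054764954046), np.float64(1.25))
cost 0.11469859364390805 units tray+y [0.054, 0.169, 0.321, 0.475, 0.596, 0.665, 0.677, 0.647, 0.595, 0.546, 0.519, 0.519]
{} [-0.0002  0.0005] range -0.0341 0.0249
{'tilt': 0.003} [0.0248 0.0469] range -0.0318 0.0249
{'tilt': -0.001} [-0.0155 -0.0122] range -0.0365 0.0249
{'y0': 0.026000000000000002} [0.0139 0.0198] range -0.031 0.0269
{'v0': 0.045000000000000005} [0.0358 0.0605] range -0.0281 0.0358
{'v0': 0.025} [-0.0254 -0.0231] range -0.0405 0.0245
guess (np.float64(45.64433882191821), np.float64(1.5))
cost 0.23983626823959975 units tray+y [0.079, 0.232, 0.41, 0.556, 0.63, 0.626, 0.57, 0.5, 0.457, 0.457]
{} [-0.0002  0.0006] range -0.035 0.0247
{'tilt': 0.003} [0.0178 0.0351] range -0.0334 0.0247
{'tilt': -0.001} [-0.0106 -0.0046] range -0.0367 0.0247
{'y0': 0.026000000000000002} [0.0105 0.0149] range -0.0322 0.0267
{'v0': 0.045000000000000005} [0.0278 0.0474] range -0.03 0.0278
{'v0': 0.025} [-0.0187 -0.0114] range -0.0402 0.0244
```

Call:
move_arm(
  motion="-1 0 -0.079 0 0; -1 0 -0.232 0 0; -1 0 -0.41 0 0; -1 0 -0.556 0 0; -1 0 -0.63 0 0",
)

```text
time: 19.23
position: [0.5433, 0.2577, 0.2104]
tool_rot: [1.0, 0.028, 0.0, -0.001]
ft_force: [-0.6, -0.6, -6.3]
grip_width: 0.0156
grip_force: 60.0
```

Run:
```python
from m import *
from opt import run
bottle("scene"); bottle("scene"); bottle("scene")
for t in(.001,.003):
  Y=run(np.array([0,.079,.232,.41,.556,.63])*.2,.024,.035,t,settle=.2); k=int(5/12/2e-3); print(Y[[k,k+25,k+50]].round(4).tolist())
```

```text
scene t 19.233 tcp [0.5433 0.2577 0.2104] yaw 3.18 33 bottle y,z mm [-47.9  35.2] y(z fixed) -47.7
scene t 19.283 tcp [0.5432 0.2594 0.2104] yaw 3.27 30 bottle y,z mm [-44.6  34.6] y(z fixed) -44.1
scene t 19.333 tcp [0.5432 0.257  0.2103] yaw 3.31 30 bottle y,z mm [-40.   35.7] y(z fixed) -40.1
[[-0.0323, -0.0935], [-0.0351, -0.0157], [-0.0345, 0.0264]]
[[-0.0311, -0.0874], [-0.0335, -0.0087], [-0.0326, 0.0339]]
```

```bash
sed -i 's/lag=.03,settle=.4/lag=.015,settle=.25/' opt.py
python3 - <<'E'
from opt import *
for v in (.06,.075): solve(-.040,v,.001,6); 
solve(-.040,.068,.001,8)
E
```

```text
guess (np.float64(0.15363195460874438), np.float64(-1.0))
cost 0.05533382781267378 units tray+y [-0.007, -0.036, -0.088, -0.146, -0.182, -0.182]
{} [-0.0001  0.0004] range -0.0399 -0.0001
{'tilt': 0.003} [0.0067 0.0105] range -0.0399 0.0067
{'tilt': -0.001} [-0.0036 -0.0013] range -0.0399 -0.0031
{'y0': -0.038} [0.0046 0.0021] range -0.0379 0.0046
{'v0': 0.06999999999999999} [0.0145 0.0202] range -0.0399 0.0145
{'v0': 0.049999999999999996} [-0.008  -0.0015] range -0.0399 -0.0069
guess (np.float64(2.913256925202686), np.float64(-0.5))
cost 0.4094531378637287 units tray+y [0.035, 0.06, 0.034, -0.052, -0.132, -0.132]
{} [-0.0009  0.0003] range -0.0399 -0.0009
{'tilt': 0.003} [0.0068 0.0138] range -0.0399 0.0068
{'tilt': -0.001} [-0.005  -0.0017] range -0.0399 -0.0045
{'y0': -0.038} [0.0045 0.0035] range -0.0379 0.0045
{'v0': 0.08499999999999999} [0.0145 0.0234] range -0.0398 0.0145
{'v0': 0.065} [-0.007  -0.0012] range -0.0399 -0.0066
guess (np.float64(0.5472766119041264), np.float64(-0.5))
cost 0.011748419979871956 units tray+y [-0.005, -0.018, -0.043, -0.076, -0.111, -0.139, -0.154, -0.154]
{} [0.0001 0.0005] range -0.0399 0.0001
{'tilt': 0.003} [0.01   0.0146] range -0.0399 0.01
{'tilt': -0.001} [-0.0049 -0.0017] range -0.0399 -0.0036
{'y0': -0.038} [0.0058 0.0023] range -0.0379 0.0058
{'v0': 0.078} [0.0196 0.0269] range -0.0398 0.0196
{'v0': 0.058} [-0.0117 -0.0036] range -0.0399 -0.0084
```

Call:
move_arm(
  motion="-1 0 0.006 0 0; -1 0 0.032 0 0; -1 0 0.08 0 0; -1 0 0.134 0 0; -1 0 0.166 0 0; -1 0 0.167 0 0",
)

```text
time: 19.88
position: [0.5455, 0.2188, 0.2104]
tool_rot: [1.0, 0.026, -0.0, 0.001]
ft_force: [-0.2, -0.3, -6.4]
grip_width: 0.0156
grip_force: 60.0
```

Run:
```python
from m import *
bottle("scene"); bottle("scene"); bottle("scene"); bottle("top","t4.png");
```

```text
scene t 19.883 tcp [0.5455 0.2188 0.2104] yaw 3.02 41 bottle y,z mm [-26.   33.1] y(z fixed) -28.9
scene t 19.933 tcp [0.5455 0.2199 0.2104] yaw 3.03 27 bottle y,z mm [-29.5  32.1] y(z fixed) -33.3
scene t 19.983 tcp [0.5455 0.2207 0.2105] yaw 3.07 25 bottle y,z mm [-31.5  31.5] y(z fixed) -35.1
top t 20.033 tcp [0.5454 0.2212 0.2105] yaw 3.11 68 bottle y,z mm [-40.6  37.5] y(z fixed) -40.7
```

```bash
cat > m2.py <<'E'
from m import *
def bot(n):
    t,p0,A,a=frame(); i,d=shot(n); np.savez("/tmp/%s_%.3f"%(n,t),i=i,d=d,p0=p0,A=A)
    return ana(n,t,i,d,p0,A,a)
def ana(n,t,i,d,p0,A,a):
    vs,us=np.nonzero(d>0); P=(pts(n,np.c_[us,vs],d)-p0)@A
    c=i[vs,us].astype(int)
    m=(P[:,0]>-.01)&(P[:,0]<.068)&(P[:,2]>.03)&(P[:,2]<.078)&(abs(P[:,1])<.135)&(c.max(1)>45)
    Q=P[m]; 
    r=least_squares(lambda v:np.hypot(Q[:,1]-v[0],Q[:,2]-v[1])-.032,[np.median(Q[:,1]),.037],loss="soft_l1",f_scale=.002)
    r1=least_squares(lambda v:np.hypot(Q[:,1]-v[0],Q[:,2]-.037)-.032,[np.median(Q[:,1])],loss="soft_l1",f_scale=.002)
    print(n,"t %.3f"%t,p0[:2].round(4),"yaw %.2f"%np.degrees(a),len(Q),"y,z",(r.x*1e3).round(1),"yfix %.1f"%(r1.x[0]*1e3),"ymin/max",(Q[:,1].min()*1e3).round(),(Q[:,1].max()*1e3).round())
E
python3 - <<'E'
from m2 import *
bot("top");bot("scene");bot("top")
E
```

```text
top t 20.083 [0.5453 0.2215] yaw 3.15 107 y,z [-43.5  37.5] yfix -42.2 ymin/max -47.0 -25.0
scene t 20.133 [0.5453 0.2218] yaw 3.18 227 y,z [-44.1  37.2] yfix -44.1 ymin/max -69.0 -8.0
top t 20.183 [0.5452 0.2219] yaw 3.20 130 y,z [-51.1  37.8] yfix -50.7 ymin/max -83.0 -25.0
```

Run:
```python
from opt import *
solve(-.052,-.075,0,8); solve(-.052,-.075,0,10)
```

```text
guess (np.float64(934.9586491702992), np.float64(-0.5))
cost 13.65352683403147 units tray+y [-0.317, -0.714, -1.009, -1.057, -0.885, -0.805, -0.772, -0.773]
{} [-0.0072 -0.0181] range -0.0526 0.06
{'tilt': 0.002} [-0.0038 -0.0072] range -0.0526 0.0607
{'tilt': -0.002} [-0.0183 -0.0444] range -0.0526 0.0592
{'y0': -0.049999999999999996} [-0.0154 -0.0363] range -0.0506 0.0621
{'v0': -0.065} [-0.0049 -0.0161] range -0.0525 0.0632
{'v0': -0.08499999999999999} [-0.0269 -0.0545] range -0.0527 0.0565
guess (np.float64(1021.5547677548298), np.float64(-0.5))
cost 407.3742525696807 units tray+y [-0.015, -0.045, -0.088, -0.136, -0.185, -0.228, -0.272, -0.31, -0.332, -0.337]
{} [-0.0996 -0.0429] range -0.0996 -0.0522
{'tilt': 0.002} [-0.0928 -0.0306] range -0.0928 -0.0522
{'tilt': -0.002} [-0.1098 -0.0589] range -0.1098 -0.0522
{'y0': -0.049999999999999996} [-0.1054 -0.0492] range -0.1054 -0.0502
{'v0': -0.065} [-0.0963 -0.042 ] range -0.0963 -0.0521
{'v0': -0.08499999999999999} [-0.107  -0.0476] range -0.107 -0.0522
```

Run:
```python
from opt import *
for sc in (1,1.15):
  A=[.0165,.054,.106,.160]; d=.053; 
  A=[x*sc for x in A]; d=.054*sc-.0012
  while d>0: A.append(A[-1]+d); d-=.00122
  for v in(-.06,-.075,-.09):
    for tl in(0,.003,-.002):
      Y=run(-np.r_[0,A]*.2,-.052,v,tl,settle=.1); i=[200,400,800,-1]; print(sc,v,tl,Y[i,0].round(3),Y[-1,1].round(4),Y[:,0].min().round(3))
```

```text
1 -0.06 0 [-0.061 -0.064 -0.066 -0.07 ] -0.0006 -0.07
1 -0.06 0.003 [-0.061 -0.064 -0.064 -0.065] 0.0009 -0.065
1 -0.06 -0.002 [-0.062 -0.065 -0.069 -0.079] -0.0022 -0.079
1 -0.075 0 [-0.063 -0.063 -0.065 -0.069] -0.0006 -0.069
1 -0.075 0.003 [-0.062 -0.062 -0.062 -0.062] 0.0009 -0.062
1 -0.075 -0.002 [-0.063 -0.065 -0.068 -0.077] -0.0022 -0.077
1 -0.09 0 [-0.066 -0.068 -0.069 -0.074] -0.0006 -0.074
1 -0.09 0.003 [-0.065 -0.065 -0.065 -0.066] 0.0009 -0.066
1 -0.09 -0.002 [-0.067 -0.071 -0.076 -0.086] -0.0022 -0.086
1.15 -0.06 0 [-0.059 -0.069 -0.078 -0.084] -0.0012 -0.084
1.15 -0.06 0.003 [-0.058 -0.067 -0.071 -0.072] 0.0004 -0.072
1.15 -0.06 -0.002 [-0.06  -0.07  -0.086 -0.113] -0.0032 -0.113
1.15 -0.075 0 [-0.061 -0.061 -0.063 -0.068] -0.0012 -0.068
1.15 -0.075 0.003 [-0.06  -0.06  -0.061 -0.061] 0.0004 -0.061
1.15 -0.075 -0.002 [-0.061 -0.062 -0.065 -0.077] -0.0031 -0.077
1.15 -0.09 0 [-0.063 -0.064 -0.066 -0.071] -0.0012 -0.071
1.15 -0.09 0.003 [-0.062 -0.062 -0.063 -0.063] 0.0004 -0.063
1.15 -0.09 -0.002 [-0.064 -0.065 -0.068 -0.08 ] -0.0031 -0.08
```

Robust, so I'll catch the bottle on the -y flat.

Call:
move_arm(
  motion="-1 0 0.017 0 0; -1 0 0.054 0 0; -1 0 0.106 0 0; -1 0 0.16 0 0; -1 0 0.213 0 0; -1 0 0.265 0 0; -1 0 0.315 0 0; -1 0 0.365 0 0; -1 0 0.413 0 0; -1 0 0.46 0 0; -1 0 0.505 0 0; -1 0 0.55 0 0",
)

```text
time: 21.23
position: [0.5514, 0.1108, 0.2104]
tool_rot: [1.0, 0.028, 0.0, -0.0]
ft_force: [-0.2, -0.3, -7.7]
grip_width: 0.0155
grip_force: 60.0
```

Call:
move_arm(
  motion="-1 0 0.043 0 0; -1 0 0.085 0 0; -1 0 0.126 0 0; -1 0 0.166 0 0; -1 0 0.204 0 0; -1 0 0.241 0 0; -1 0 0.277 0 0; -1 0 0.312 0 0; -1 0 0.345 0 0; -1 0 0.377 0 0; -1 0 0.408 0 0; -1 0 0.438 0 0",
)

```text
time: 22.23
position: [0.5562, 0.0237, 0.2104]
tool_rot: [1.0, 0.028, 0.0, -0.0]
ft_force: [-0.8, -0.5, -7.6]
grip_width: 0.0153
grip_force: 60.0
```

Call:
move_arm(
  motion="-1 0 0.029 0 0; -1 0 0.056 0 0; -1 0 0.082 0 0; -1 0 0.107 0 0; -1 0 0.131 0 0; -1 0 0.153 0 0; -1 0 0.174 0 0; -1 0 0.194 0 0; -1 0 0.213 0 0; -1 0 0.231 0 0; -1 0 0.247 0 0; -1 0 0.262 0 0",
)

```text
time: 23.23
position: [0.5591, -0.0284, 0.2103]
tool_rot: [1.0, 0.028, -0.0, -0.0]
ft_force: [-0.1, -0.2, -7.9]
grip_width: 0.0154
grip_force: 60.0
```

Call:
move_arm(
  motion="-1 0 0.014 0 0; -1 0 0.027 0 0; -1 0 0.038 0 0; -1 0 0.049 0 0; -1 0 0.058 0 0; -1 0 0.066 0 0; -1 0 0.072 0 0; -1 0 0.078 0 0; -1 0 0.082 0 0; -1 0 0.085 0 0; -1 0 0.087 0 0; -1 0 0.087 0 0",
)

```text
time: 24.23
position: [0.5601, -0.0455, 0.2104]
tool_rot: [1.0, 0.028, 0.0, 0.0]
ft_force: [0.5, -0.3, -6.7]
grip_width: 0.0155
grip_force: 60.0
```

Run:
```python
from m2 import *
bot("scene");bot("top");bot("scene");bot("top")
bottle("scene",None,True)
```

```text
scene t 24.233 [ 0.5601 -0.0455] yaw 3.18 162 y,z [-59.4  36.7] yfix -59.4 ymin/max -83.0 -24.0
top t 24.283 [ 0.56   -0.0454] yaw 3.18 15 y,z [-57.8  38.1] yfix -60.5 ymin/max -66.0 -56.0
scene t 24.333 [ 0.56   -0.0454] yaw 3.18 165 y,z [-59.2  37. ] yfix -59.2 ymin/max -82.0 -22.0
top t 24.383 [ 0.56   -0.0453] yaw 3.19 15 y,z [-60.7  36.3] yfix -55.6 ymin/max -66.0 -57.0
scene t 24.433 tcp [ 0.5601 -0.0454  0.2104] yaw 3.19 19 bottle y,z mm [-63.7  34.1] y(z fixed) -64.7
 floor 700 slope x,y rad [ 0.003  -0.0001] z mm 4.640183391515095 sides 603 97
```

```bash
cat > fit.py <<'E'
from plan import sl
import numpy as np
from scipy.optimize import least_squares
segs=[(15.25,[.001,.002,.005,.01,.015,.022,.029,.038,.048,.06,.072,.086]),(None,[.015,.031,.048,.067,.087,.108,.13,.153,.177,.203,.23,.258]),(None,[.029,.06,.091,.124,.158,.194,.23]),
(None,[.027,.01,-.057,-.164,-.279,-.371,-.419,-.432,-.434,-.435]),(18.817,[-.079,-.232,-.41,-.556,-.63]),(19.383,[.006,.032,.08,.134,.166,.167]),
(20.233,[.017,.054,.106,.16,.213,.265,.315,.365,.413,.46,.505,.55]),(None,[.043,.085,.126,.166,.204,.241,.277,.312,.345,.377,.408,.438])]
T=[15.2];X=[0.]
for t0,s in segs:
    if t0 and t0>T[-1]: T.append(t0);X.append(X[-1])
    b=X[-1];t=T[-1]
    for k,u in enumerate(s): T.append(t+(k+1)/12);X.append(b-u*.2)
def servo(x,w,z,dt):                       # 2nd-order tracking of position, velocity fed forward partly
    p=np.zeros_like(x);v=0;p[0]=x[0];xd=np.gradient(x,dt)
    for k in range(1,len(x)):
        v+=dt*(w*w*(x[k-1]-p[k-1])-2*z*w*v); p[k]=p[k-1]+v*dt
    return p
def model(par,T,X,y0,v0=0,dt=2e-3,tend=0):
    w,z,tilt,c,res=par; t=np.arange(T[0],T[-1]+tend,dt); p=servo(np.interp(t,T,X),w,z,dt)
    a=np.gradient(np.gradient(p,dt),dt); y,v=y0,v0; Y=np.zeros((len(t),2))
    for k in range(len(t)):
        s=sl(y)-a[k]*.0+tilt; v+=(c*(s-a[k]/9.81-res*np.tanh(v/.002)))*dt; y+=v*dt; Y[k]=y,v
    return t,p,Y
obs=[(18.667,.0195),(18.717,.0224),(18.767,.0237),(20.083,-.0425),(20.133,-.0445),(20.183,-.0507),(22.2,-.061)]
tcp=[(18.667,.129),(18.717,.1286),(19.233,.2577),(19.283,.2594),(19.333,.2570),(19.883,.2188),(19.933,.2199),(20.083,.2215),(16.25,.1395),(17.25,.0876),(17.833,.0415),(21.233,.1108)]
E
cat > fit1.py <<'E'
from fit import *
tc=np.array(tcp)
def fs(q):
    t=np.arange(T[0],T[-1],2e-3); p=servo(np.interp(t,T,X),q[0],q[1],2e-3); return (np.interp(tc[:,0],t,p)*.9985+.1569-tc[:,1])*1e3
r=least_squares(fs,[50,.8],diff_step=1e-3); print("servo",r.x,r.fun.round(1))
ob=np.array(obs); w,z=r.x
def fb(q):
    t,p,Y=model((w,z,q[0]*1e-3,6.7,q[2]*1e-3),T,X,.076+q[1]*1e-3); e=(np.interp(ob[:,0],t,Y[:,0])-ob[:,1])*1e3
    return np.r_[np.clip(e,-60,60)/2,q[1]/1,(q[2]-6.5)/.7]
best=None
for a in np.arange(-4,5,1.):
    R=least_squares(fb,[a,0,6.5],diff_step=1e-2,x_scale=[.3,1,.5],max_nfev=30)
    if best is None or R.cost<best.cost: best=R
print(best.x,best.cost,(best.fun[:7]*2).round(1)); np.save("/tmp/par",np.r_[w,z,best.x])
E
time python3 fit1.py
```

```text
servo [49.28384668  0.10990089] [ 0.1  0.6 -4.5 -2.5 -3.3  3.   1.9 -0.1  0.3  0.9  1.2  1.4]
[2.83373443 0.03199575 6.37692321] 4.572857297834437 [-2.  -3.8 -3.7 -0.2 -1.3  1.5 -0.6]
real	0m9.651s
user	0m10.224s
sys	0m0.108s
```

```bash
cat > plan2.py <<'E'
from fit import *
def plan(y0,yt,n,tilt=.0028,res=.0064,apre=.04):
    Tn=n/12;dt=1e-3;t=np.arange(0,Tn+dt/2,dt);k=t/Tn; D=yt-y0; sg=np.sign(D)
    y=y0+D*(10*k**3-15*k**4+6*k**5); ydd=D/Tn**2*(60*k-180*k**2+120*k**3)
    a=9.81*(sl(y)+tilt-res*sg-ydd/6.7); V=np.cumsum(a)*dt; V0=-V[-1]
    npre=int(np.ceil(abs(V0)/apre*12)); kk=np.arange(npre+1)/npre; pre=V0*npre/12*kk**2/2
    Xt=np.cumsum(V+V0)*dt; p=np.r_[pre,pre[-1]+np.interp(np.arange(1,n+1)/12,t,Xt)]
    return np.round(np.r_[p,[p[-1]]*2]/.2,3),npre
E
python3 - <<'E'
from plan2 import *
for n in(8,9):
    u,npre=plan(-.0605,-.0056,n); tt=np.arange(len(u))/12
    print(n,npre,"pre",(u[1:npre+1]).tolist()); print("thrust",(u[npre+1:]-u[npre]).round(3).tolist(),"end",u[-1])
    for par,y0 in (((49,.3,.0028,6.7,.0064),-.061),((40,.9,.0028,6.7,.0064),-.061),((49,.5,.0022,6.7,.0064),-.061),((49,.5,.0034,6.7,.0064),-.061),((49,.5,.0028,6.7,.0064),-.063),((49,.5,.0028,6.5,.0064),-.061),((49,.5,.0028,6.7,.007),-.061)):
        t,p,Y=model(par,tt,u*.2,y0,tend=.6); i=np.searchsorted(t,tt[-1]-2/12); print(par,y0,Y[np.searchsorted(t,npre/12)].round(4),Y[i].round(4),Y[i+100].round(4),Y[-1].round(4))
E
```

```text
8 34 pre [0.001, 0.003, 0.006, 0.011, 0.017, 0.025, 0.033, 0.044, 0.055, 0.068, 0.083, 0.098, 0.115, 0.134, 0.154, 0.175, 0.197, 0.221, 0.246, 0.273, 0.301, 0.33, 0.361, 0.393, 0.427, 0.461, 0.498, 0.535, 0.574, 0.614, 0.656, 0.699, 0.743, 0.789]
thrust [0.04, 0.042, 0.0, -0.073, -0.151, -0.213, -0.245, -0.25, -0.25, -0.25] end 0.539
(49, 0.3, 0.0028, 6.7, 0.0064) -0.061 [-0.0623 -0.0004] [-0.0023  0.0096] [-0.0005  0.0057] [0.0005 0.001 ]
(40, 0.9, 0.0028, 6.7, 0.0064) -0.061 [-0.062  -0.0005] [-0.0057  0.0183] [-0.0049  0.0002] [-0.0048  0.0001]
(49, 0.5, 0.0022, 6.7, 0.0064) -0.061 [-0.0628 -0.0006] [-0.0041  0.0102] [-0.0033  0.0007] [-0.0032  0.0002]
(49, 0.5, 0.0034, 6.7, 0.0064) -0.061 [-0.0616 -0.0001] [-0.0026  0.0139] [-0.0008  0.0059] [0.0005 0.0013]
(49, 0.5, 0.0028, 6.7, 0.0064) -0.063 [-0.0642 -0.0004] [-0.0031  0.0158] [-0.0011  0.0067] [0.0001 0.001 ]
(49, 0.5, 0.0028, 6.5, 0.0064) -0.061 [-0.0622 -0.0004] [-0.0054  0.0098] [-0.0047  0.0007] [-0.0046  0.0002]
(49, 0.5, 0.0028, 6.7, 0.007) -0.061 [-0.0621 -0.0003] [-0.0043  0.0085] [-0.0038  0.0004] [-0.0036  0.0003]
9
[... 435 characters left out ...]
0.002   0.0097] [-0.0003  0.0058] [0.0008 0.0011]
(40, 0.9, 0.0028, 6.7, 0.0064) -0.061 [-0.0622  0.0004] [-0.0044  0.0159] [-0.0033  0.0013] [-0.003   0.0004]
(49, 0.5, 0.0022, 6.7, 0.0064) -0.061 [-0.0629  0.0005] [-0.0034  0.0097] [-0.0024  0.0015] [-0.0021  0.0004]
(49, 0.5, 0.0034, 6.7, 0.0064) -0.061 [-0.0616  0.001 ] [-0.0019  0.0135] [0.0001 0.0076] [0.0022 0.0018]
(49, 0.5, 0.0028, 6.7, 0.0064) -0.063 [-0.0643  0.0007] [-0.001   0.0181] [0.0019 0.0122] [0.007  0.0075]
(49, 0.5, 0.0028, 6.5, 0.0064) -0.061 [-0.0623  0.0007] [-0.0045  0.0097] [-0.0035  0.0017] [-0.0032  0.0004]
(49, 0.5, 0.0028, 6.7, 0.007) -0.061 [-0.0622  0.0007] [-0.004   0.0073] [-0.0034  0.0005] [-0.0032  0.0003]
```

Call:
move_arm(
  motion="-1 0 -0.001 0 0; -1 0 -0.003 0 0; -1 0 -0.006 0 0; -1 0 -0.011 0 0; -1 0 -0.017 0 0; -1 0 -0.025 0 0; -1 0 -0.033 0 0; -1 0 -0.044 0 0; -1 0 -0.055 0 0; -1 0 -0.068 0 0; -1 0 -0.083 0 0; -1 0 -0.098 0 0",
)

```text
time: 25.48
position: [0.559, -0.0255, 0.2104]
tool_rot: [1.0, 0.028, 0.0, -0.0]
ft_force: [-0.7, 0.0, -6.9]
grip_width: 0.0155
grip_force: 60.0
```

Call:
move_arm(
  motion="-1 0 -0.017 0 0; -1 0 -0.036 0 0; -1 0 -0.056 0 0; -1 0 -0.077 0 0; -1 0 -0.099 0 0; -1 0 -0.123 0 0; -1 0 -0.148 0 0; -1 0 -0.175 0 0; -1 0 -0.203 0 0; -1 0 -0.232 0 0; -1 0 -0.263 0 0; -1 0 -0.295 0 0",
)

```text
time: 26.48
position: [0.5556, 0.0337, 0.2104]
tool_rot: [1.0, 0.028, 0.0, -0.0]
ft_force: [0.5, -0.9, -6.4]
grip_width: 0.0156
grip_force: 60.0
```

Call:
move_arm(
  motion="-1 0 -0.034 0 0; -1 0 -0.068 0 0; -1 0 -0.105 0 0; -1 0 -0.142 0 0; -1 0 -0.181 0 0; -1 0 -0.221 0 0; -1 0 -0.263 0 0; -1 0 -0.306 0 0; -1 0 -0.35 0 0; -1 0 -0.396 0 0",
)

```text
time: 27.32
position: [0.5512, 0.113, 0.2103]
tool_rot: [1.0, 0.028, -0.0, -0.0]
ft_force: [-0.2, -0.3, -6.5]
grip_width: 0.0156
grip_force: 60.0
```

Call:
move_arm(
  motion="-1 0 -0.04 0 0; -1 0 -0.043 0 0; -1 0 -0.004 0 0; -1 0 0.066 0 0; -1 0 0.141 0 0; -1 0 0.201 0 0; -1 0 0.231 0 0; -1 0 0.236 0 0; -1 0 0.236 0 0",
)

```text
time: 28.07
position: [0.554, 0.0643, 0.2104]
tool_rot: [1.0, 0.027, -0.0, -0.0]
ft_force: [-0.6, -0.5, -7.7]
grip_width: 0.0154
grip_force: 60.0
```

Run:
```python
from m2 import *
for k in range(4): bot("scene")
```

```text
scene t 28.067 [0.554  0.0643] yaw 3.09 262 y,z [-23.5  37.8] yfix -23.1 ymin/max -18.0 13.0
scene t 28.117 [0.5539 0.0649] yaw 3.13 243 y,z [-25.4  37.3] yfix -25.2 ymin/max -53.0 11.0
scene t 28.167 [0.5538 0.0653] yaw 3.17 238 y,z [-27.8  37.6] yfix -27.6 ymin/max -47.0 8.0
scene t 28.217 [0.5538 0.0655] yaw 3.19 228 y,z [-29.4  37.4] yfix -29.2 ymin/max -50.0 7.0
```

```bash
cat >> fit.py <<'E'
T1,X1=list(T),list(X)
T2=[24.483];X2=[0.]
for s in ([-.001,-.003,-.006,-.011,-.017,-.025,-.033,-.044,-.055,-.068,-.083,-.098],[-.017,-.036,-.056,-.077,-.099,-.123,-.148,-.175,-.203,-.232,-.263,-.295],[-.034,-.068,-.105,-.142,-.181,-.221,-.263,-.306,-.35,-.396],[-.04,-.043,-.004,.066,.141,.201,.231,.236,.236]):
    b=X2[-1];t=T2[-1]
    for k,u in enumerate(s): T2.append(t+(k+1)/12);X2.append(b-u*.2)
T2.append(28.267);X2.append(X2[-1])
obs2=[(28.067,-.0225),(28.117,-.0248),(28.167,-.0272),(28.217,-.029)]
def model3(par,T,X,y0,v0=0,dt=2e-3,tend=0,g=6.7):
    w,z,tilt,ca,res=par; t=np.arange(T[0],T[-1]+tend,dt); p=servo(np.interp(t,T,X),w,z,dt)
    a=np.gradient(np.gradient(p,dt),dt); y,v=y0,v0; Y=np.zeros((len(t),2))
    for k in range(len(t)):
        v+=(g*(sl(y)+tilt-res*np.tanh(v/.002))-ca*a[k])*dt; y+=v*dt; Y[k]=y,v
    return t,p,Y
E
cat > fit2.py <<'E'
from fit import *
o1=np.array(obs);o2=np.array(obs2)
def fb(q,raw=False):
    e=[]
    par=(49,.5,q[0]*1e-3,q[1],q[2]*1e-3)
    t,p,Y=model3(par,T1,X1,.076+q[3]*1e-3); e.append((np.interp(o1[:,0],t,Y[:,0])-o1[:,1])*1e3)
    t,p,Y=model3(par,T2,X2,-.061+q[4]*1e-3); e.append((np.interp(o2[:,0],t,Y[:,0])-o2[:,1])*1e3)
    e=np.concatenate(e)
    if raw: return e,Y[-1]
    return np.r_[np.clip(e,-60,60)/2,q[3],q[4]/2,(q[2]-6.5)/1,(q[1]-.683)*10]
best=None
for a in (-2,0,2):
  for c in (.683,.6,.5):
    R=least_squares(fb,[a,c,6.5,0,0],diff_step=1e-2,x_scale=[.3,.03,.5,1,1],max_nfev=25)
    if best is None or R.cost<best.cost: best=R
print("tilt,ca,res,dy0,dy0b",best.x.round(3),best.cost); e,yl=fb(best.x,True); print(e.round(1),"state now",yl.round(4))
E
time python3 fit2.py
```

```text
tilt,ca,res,dy0,dy0b [ 0.22   0.593  7.138  0.495 -0.017] 12.681622712395756
[-1.6 -3.5 -3.7  0.9 -0.5  1.9 -7.5 -1.   0.1  1.3  1.7] state now [-0.0286 -0.0299]
real	0m18.161s
user	0m18.687s
sys	0m0.148s
```

```bash
cat > opt2.py <<'E'
from fit import *
P0=(49,.6,.0,.593,.007)
def solve(y0,v0,N,yt=0.,P=P0,settle=.3,ks=np.linspace(-3,3,25)):
    tt=np.arange(N+1)/12
    pos=lambda q: np.r_[0,np.cumsum(np.cumsum(q)/12)/12]
    def end(p,y,v,P): 
        t,_,Y=model3(P,tt,p,y,v,tend=settle,dt=3e-3); return Y
    def f(q):
        Y=end(pos(q),y0,v0,P); return np.r_[(Y[-1,0]-yt)*300,Y[-1,1]*200,q.sum()/12*300,np.diff(np.r_[0,q,0])*.1,q*.05,np.maximum(abs(Y[::10,0])-.1,0)*100]
    sh=np.sin((np.arange(N)+.5)/N*2*np.pi); k=min(ks,key=lambda k:(f(sh*k)**2).sum())
    r=least_squares(lambda z:f(z-5),sh*k+5,diff_step=1e-4,max_nfev=40); u=np.round(pos(r.x-5)/.2,3)
    print(N,"cost %.3f"%r.cost,"TOOL y",(-u[1:]).tolist(),"vmax mm/row",(abs(np.diff(u)).max()*200).round(1))
    for d in ((0,0,P),(.002,0,P),(0,.008,P),(0,-.008,P),(0,0,(*P[:3],P[3]*1.05,P[4])),(0,0,(P[0],P[1],P[2]+.001,*P[3:]))):
        Y=end(u*.2,y0+d[0],v0+d[1],d[2]); print("   ",d[:2],np.round(d[2][2:4],4),Y[-1].round(4),Y[:,0].min().round(3),Y[:,0].max().round(3))
E
python3 - <<'E'
from opt2 import *
for N in(7,9): solve(-.0313,-.040,N)
E
```

```text
7 cost 0.752 TOOL y [0.206, 0.494, 0.688, 0.698, 0.591, 0.487, 0.487] vmax mm/row 57.6
    (0, 0) [0.    0.593] [ 0.0006 -0.0015] -0.032 0.037
    (0.002, 0) [0.    0.593] [0.0053 0.0007] -0.03 0.039
    (0, 0.008) [0.    0.593] [0.0083 0.0013] -0.031 0.039
    (0, -0.008) [0.    0.593] [-0.0098 -0.0218] -0.032 0.034
    (0, 0) [0.     0.6226] [0.0065 0.0009] -0.032 0.041
    (0, 0) [0.001 0.593] [0.0033 0.0007] -0.032 0.037
9 cost 0.263 TOOL y [0.128, 0.349, 0.575, 0.723, 0.755, 0.703, 0.615, 0.554, 0.554] vmax mm/row 45.2
    (0, 0) [0.    0.593] [ 0.0003 -0.0007] -0.032 0.035
    (0.002, 0) [0.    0.593] [0.006  0.0009] -0.03 0.038
    (0, 0.008) [0.    0.593] [0.0102 0.0018] -0.032 0.038
    (0, -0.008) [0.    0.593] [-0.0135 -0.0256] -0.032 0.032
    (0, 0) [0.     0.6226] [0.0078 0.0012] -0.032 0.04
    (0, 0) [0.001 0.593] [0.004  0.0009] -0.032 0.036
```

Call:
move_arm(
  motion="-1 0 0.14 0 0; -1 0 0.345 0 0; -1 0 0.55 0 0; -1 0 0.71 0 0; -1 0 0.755 0 0; -1 0 0.708 0 0; -1 0 0.62 0 0; -1 0 0.558 0 0; -1 0 0.555 0 0",
)

```text
time: 29.02
position: [0.5588, -0.0421, 0.2101]
tool_rot: [1.0, 0.029, -0.001, -0.001]
ft_force: [-1.0, -0.6, -6.3]
grip_width: 0.0155
grip_force: 60.0
```

Run:
```python
from m2 import *
for k in range(5): bot("scene")
```

```text
scene t 29.017 [ 0.5588 -0.0421] yaw 3.34 380 y,z [ 5.5 37.1] yfix 5.5 ymin/max -21.0 41.0
scene t 29.067 [ 0.5593 -0.0434] yaw 3.38 379 y,z [ 5.8 37.3] yfix 5.9 ymin/max -15.0 41.0
scene t 29.117 [ 0.5599 -0.0444] yaw 3.36 381 y,z [ 5.9 37.1] yfix 5.9 ymin/max -22.0 40.0
scene t 29.167 [ 0.5602 -0.045 ] yaw 3.31 379 y,z [ 5.7 37.3] yfix 5.8 ymin/max -19.0 42.0
scene t 29.217 [ 0.5603 -0.0455] yaw 3.26 384 y,z [ 5.8 37.2] yfix 5.9 ymin/max -22.0 42.0
```

The bottle is at rest on the crest at +5.8 mm, between the lines. Next is a gentle carry to the aim point.

Run:
```python
from m2 import *
bot("scene")
t,p0,A,a=frame(); g=A.T@(np.array([.5426,.2735,p0[2]])-p0); print(g*1e3,"yaw",np.degrees(a),"z",p0[2])
D=g[1]; a1,a2=.035,.012; v=np.sqrt(2*D/(1/a1+1/a2)); t1=v/a1; n=int(np.ceil((t1+v/a2)*12)); print(v,n)
k=np.arange(n+1)/12; s=np.where(k<t1,a1*k**2/2,D-a2*np.maximum(t1+v/a2-k,0)**2/2)
u=np.round(s/.2,4); x=np.round(g[0]/.2*s/D,4)
for c in range(0,n,12): print("; ".join("-1 %g %g 0 0"%(round(x[j]-x[c],4),-round(u[j]-u[c],4)) for j in range(c+1,min(c+13,n+1))))
```

```text
scene t 29.267 [ 0.5604 -0.0458] yaw 3.22 379 y,z [ 5.8 37.3] yfix 5.9 ymin/max -22.0 43.0
[1.03886092e-01 3.19998031e+02 0.00000000e+00] yaw 3.1987393845856387 z 0.1031707169041724
0.07562482229146773 102
-1 0 -0.0006 0 0; -1 0 -0.0024 0 0; -1 0 -0.0055 0 0; -1 0 -0.0097 0 0; -1 0 -0.0152 0 0; -1 0 -0.0219 0 0; -1 0 -0.0298 0 0; -1 0 -0.0389 0 0; -1 0 -0.0492 0 0; -1 0 -0.0608 0 0; -1 0 -0.0735 0 0; -1 0 -0.0875 0 0
-1 0 -0.0152 0 0; -1 0 -0.0316 0 0; -1 0 -0.0492 0 0; -1 0.0001 -0.0681 0 0; -1 0.0001 -0.0881 0 0; -1 0.0001 -0.1094 0 0; -1 0.0001 -0.1319 0 0; -1 0.0001 -0.1556 0 0; -1 0.0001 -0.1805 0 0; -1 0.0001 -0.2066 0 0; -1 0.0001 -0.2339 0 0; -1 0.0001 -0.2625 0 0
-1 0 -0.0298 0 0; -1 0 -0.0608 0 0; -1 0 -0.092 0 0; -1 0.0001 -0.1229 0 0; -1 0.0001 -0.1533 0 0; -1 0.0001 -0.1833 0 0; -1 0.0001 -0.213 0 0; -1 0.0001 -0.2421 0 0; -1 0.0001 -0.2709 0 0; -1 0.0001 -0.2993 0 0; -1 0.0001 -0.3272 0 0; -1 0.0001 -0.3547 0 0
-1 0 -0.0271 0 0; -1 0 -0.0538 0 0; -1 0.0001 -0.0801 0 0; -1 0.0001 -0.106 0 0; -1 0.0001 -0.1314 0 0; -1 0.0001 -0.1564 0 0; -1 0.0001 -0.181 0 0; -1 0.0001 -0
[... 418 characters left out ...]
0.0659 0 0; -1 0 -0.0813 0 0; -1 0 -0.0963 0 0; -1 0 -0.111 0 0; -1 0 -0.1251 0 0; -1 0 -0.1389 0 0; -1 0.0001 -0.1523 0 0; -1 0.0001 -0.1652 0 0; -1 0.0001 -0.1777 0 0
-1 0 -0.0121 0 0; -1 0 -0.0238 0 0; -1 0 -0.0351 0 0; -1 0 -0.046 0 0; -1 0 -0.0564 0 0; -1 0 -0.0664 0 0; -1 0 -0.076 0 0; -1 0 -0.0852 0 0; -1 0 -0.094 0 0; -1 0 -0.1023 0 0; -1 0 -0.1103 0 0; -1 0 -0.1178 0 0
-1 0 -0.0071 0 0; -1 0 -0.0138 0 0; -1 0 -0.0201 0 0; -1 0 -0.0259 0 0; -1 0 -0.0314 0 0; -1 0 -0.0364 0 0; -1 0 -0.041 0 0; -1 0 -0.0452 0 0; -1 0 -0.0489 0 0; -1 0 -0.0523 0 0; -1 0 -0.0552 0 0; -1 0 -0.0578 0 0
-1 0 -0.0021 0 0; -1 0 -0.0038 0 0; -1 0 -0.005 0 0; -1 0 -0.0059 0 0; -1 0 -0.0063 0 0; -1 0 -0.0064 0 0
```

Call:
move_arm(
  motion="-1 0 -0.0006 0 0; -1 0 -0.0024 0 0; -1 0 -0.0055 0 0; -1 0 -0.0097 0 0; -1 0 -0.0152 0 0; -1 0 -0.0219 0 0; -1 0 -0.0298 0 0; -1 0 -0.0389 0 0; -1 0 -0.0492 0 0; -1 0 -0.0608 0 0; -1 0 -0.0735 0 0; -1 0 -0.0875 0 0",
)

```text
time: 30.32
position: [0.5591, -0.0281, 0.2104]
tool_rot: [1.0, 0.028, 0.0, -0.0]
ft_force: [1.0, -0.3, -7.1]
grip_width: 0.0156
grip_force: 60.0
```

Call:
move_arm(
  motion="-1 0 -0.0152 0 0; -1 0 -0.0316 0 0; -1 0 -0.0492 0 0; -1 0 -0.0681 0 0; -1 0 -0.0881 0 0; -1 0 -0.1094 0 0; -1 0 -0.1319 0 0; -1 0 -0.1556 0 0; -1 0 -0.1805 0 0; -1 0 -0.2066 0 0; -1 0 -0.2339 0 0; -1 0 -0.2625 0 0",
)

```text
time: 31.32
position: [0.5562, 0.0246, 0.2104]
tool_rot: [1.0, 0.028, 0.0, -0.0]
ft_force: [-0.3, 0.9, -7.4]
grip_width: 0.0154
grip_force: 60.0
```

Call:
move_arm(
  motion="-1 0 -0.0298 0 0; -1 0 -0.0608 0 0; -1 0 -0.092 0 0; -1 0 -0.1229 0 0; -1 0 -0.1533 0 0; -1 0 -0.1833 0 0; -1 0 -0.213 0 0; -1 0 -0.2421 0 0; -1 0 -0.2709 0 0; -1 0 -0.2993 0 0; -1 0 -0.3272 0 0; -1 0 -0.3547 0 0",
)

```text
time: 32.32
position: [0.5522, 0.0955, 0.2103]
tool_rot: [1.0, 0.028, -0.0, -0.0]
ft_force: [-0.2, -1.0, -6.8]
grip_width: 0.0154
grip_force: 60.0
```

Call:
move_arm(
  motion="-1 0 -0.0271 0 0; -1 0 -0.0538 0 0; -1 0 -0.0801 0 0; -1 0 -0.106 0 0; -1 0 -0.1314 0 0; -1 0 -0.1564 0 0; -1 0 -0.181 0 0; -1 0 -0.2052 0 0; -1 0 -0.229 0 0; -1 0 -0.2523 0 0; -1 0 -0.2753 0 0; -1 0 -0.2978 0 0",
)

```text
time: 33.32
position: [0.5489, 0.1548, 0.2103]
tool_rot: [1.0, 0.028, 0.0, -0.0]
ft_force: [0.9, 0.7, -7.8]
grip_width: 0.0156
grip_force: 60.0
```

Call:
move_arm(
  motion="-1 0 -0.0221 0 0; -1 0 -0.0438 0 0; -1 0 -0.0651 0 0; -1 0 -0.0859 0 0; -1 0 -0.1064 0 0; -1 0 -0.1264 0 0; -1 0 -0.146 0 0; -1 0 -0.1652 0 0; -1 0 -0.1839 0 0; -1 0 -0.2023 0 0; -1 0 -0.2202 0 0; -1 0 -0.2378 0 0",
)

```text
time: 34.32
position: [0.5463, 0.2022, 0.2104]
tool_rot: [1.0, 0.028, 0.0, -0.0]
ft_force: [0.0, 0.3, -7.0]
grip_width: 0.0149
grip_force: 60.0
```

Call:
move_arm(
  motion="-1 0 -0.0171 0 0; -1 0 -0.0338 0 0; -1 0 -0.05 0 0; -1 0 -0.0659 0 0; -1 0 -0.0813 0 0; -1 0 -0.0963 0 0; -1 0 -0.111 0 0; -1 0 -0.1251 0 0; -1 0 -0.1389 0 0; -1 0 -0.1523 0 0; -1 0 -0.1652 0 0; -1 0 -0.1777 0 0",
)

```text
time: 35.32
position: [0.5443, 0.2376, 0.2103]
tool_rot: [1.0, 0.028, -0.0, 0.0]
ft_force: [-0.3, 0.2, -7.2]
grip_width: 0.0155
grip_force: 60.0
```

Call:
move_arm(
  motion="-1 0 -0.0104 0 0; -1 0 -0.0205 0 0; -1 0 -0.0302 0 0; -1 0 -0.0396 0 0; -1 0 -0.0485 0 0; -1 0 -0.0571 0 0; -1 0 -0.0654 0 0; -1 0 -0.0733 0 0; -1 0 -0.0808 0 0; -1 0 -0.088 0 0; -1 0 -0.0949 0 0; -1 0 -0.1013 0 0",
)

```text
time: 36.32
position: [0.5432, 0.2577, 0.2104]
tool_rot: [1.0, 0.028, 0.0, 0.0]
ft_force: [0.1, 0.1, -7.4]
grip_width: 0.0154
grip_force: 60.0
```

Call:
move_arm(
  motion="-1 0 -0.0061 0 0; -1 0 -0.0119 0 0; -1 0 -0.0173 0 0; -1 0 -0.0223 0 0; -1 0 -0.027 0 0; -1 0 -0.0313 0 0; -1 0 -0.0353 0 0; -1 0 -0.0389 0 0; -1 0 -0.0421 0 0; -1 0 -0.045 0 0; -1 0 -0.0475 0 0; -1 0 -0.0497 0 0",
)

```text
time: 37.32
position: [0.5427, 0.2675, 0.2104]
tool_rot: [1.0, 0.028, -0.0, 0.0]
ft_force: [0.6, 0.1, -6.1]
grip_width: 0.0158
grip_force: 60.0
```

Call:
move_arm(
  motion="-1 0 -0.0018 0 0; -1 0 -0.0033 0 0; -1 0 -0.0043 0 0; -1 0 -0.0051 0 0; -1 0 -0.0054 0 0; -1 0 -0.0055 0 0",
)

```text
time: 37.82
position: [0.5426, 0.2686, 0.2104]
tool_rot: [1.0, 0.028, 0.0, -0.0]
ft_force: [-0.0, -0.3, -6.6]
grip_width: 0.0156
grip_force: 60.0
```

Run:
```python
from m2 import *
for k in range(3): bot("scene")
bottle("scene","s5.png",True); bot("top")
```

```text
scene t 37.817 [0.5426 0.2686] yaw 3.18 436 y,z [ 5.4 37.4] yfix 5.6 ymin/max -13.0 39.0
scene t 37.867 [0.5426 0.2686] yaw 3.18 444 y,z [ 5.4 37.2] yfix 5.5 ymin/max -22.0 39.0
scene t 37.917 [0.5426 0.2686] yaw 3.18 438 y,z [ 5.3 37.2] yfix 5.4 ymin/max -14.0 40.0
scene t 37.967 tcp [0.5426 0.2686 0.2103] yaw 3.18 86 bottle y,z mm [ 6.6 36.2] y(z fixed) 6.0
 floor 1601 slope x,y rad [0.001 0.006] z mm 5.195699652491844 sides 993 608
top t 38.017 [0.5426 0.2686] yaw 3.18 73 y,z [ 3.2 39. ] yfix 2.4 ymin/max -30.0 -19.0
```

View pics/s5.png

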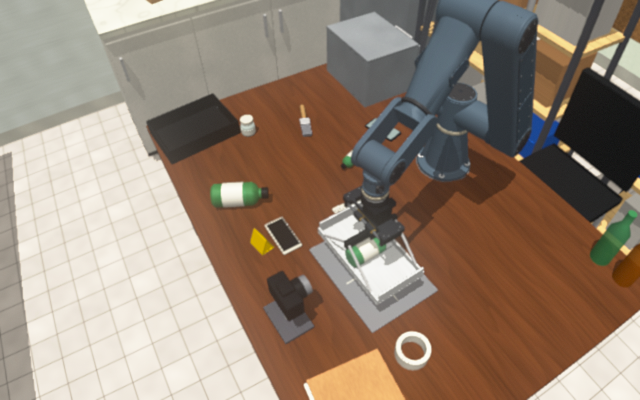

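The picture shows the tray held over the board at about (370,250), with the bottle at (365,250) under the handle, base towards the camera at (290,290). Now I hold.

Call:
move_arm(
  motion="-1 0 0 0 0; -1 0 0 0 0; -1 0 0 0 0; -1 0 0 0 0; -1 0 0 0 0; -1 0 0 0 0; -1 0 0 0 0; -1 0 0 0 0; -1 0 0 0 0; -1 0 0 0 0; -1 0 0 0 0; -1 0 0 0 0",
)

```text
time: 39.07
position: [0.5426, 0.2686, 0.2104]
tool_rot: [1.0, 0.028, -0.0, -0.0]
ft_force: [0.2, -0.5, -6.8]
grip_width: 0.0154
grip_force: 60.0
```

Run:
```python
from m2 import *
bot("scene")
t,p0,A,a=frame(); i,d=shot("scene"); h=cv2.cvtColor(i,cv2.COLOR_RGB2HSV); vs,us=np.nonzero((d>0)&(h[...,0]>40)&(h[...,0]<85)&(h[...,1]>80))
P=(pts("scene",np.c_[us,vs],d)-p0)@A; m=(abs(P[:,0])<.1)&(abs(P[:,1])<.06)&(P[:,2]>.0)&(P[:,2]<.08)
print("green x pct mm",np.percentile(P[m,0]*1e3,[2,50,90,95,98,100]).round(1),m.sum())
```

```text
scene t 39.067 [0.5426 0.2686] yaw 3.18 439 y,z [ 5.1 37.4] yfix 5.3 ymin/max -12.0 40.0
green x pct mm [-31.9  51.4  60.2  67.   72.   72.5] 107
```

Call:
move_arm(
  motion="-1 0 0 0 0; -1 0 0 0 0; -1 0 0 0 0; -1 0 0 0 0; -1 0 0 0 0; -1 0 0 0 0; -1 0 0 0 0; -1 0 0 0 0; -1 0 0 0 0; -1 0 0 0 0; -1 0 0 0 0; -1 0 0 0 0",
)

```text
time: 40.17
position: [0.5426, 0.2686, 0.2104]
tool_rot: [1.0, 0.028, 0.0, -0.0]
ft_force: [-0.6, -1.3, -6.7]
grip_width: 0.0155
grip_force: 60.0
```

Call:
move_arm(
  motion="-1 0 0 0 0; -1 0 0 0 0; -1 0 0 0 0; -1 0 0 0 0; -1 0 0 0 0; -1 0 0 0 0; -1 0 0 0 0; -1 0 0 0 0; -1 0 0 0 0; -1 0 0 0 0; -1 0 0 0 0; -1 0 0 0 0",
)

```text
time: 41.17
position: [0.5426, 0.2686, 0.2103]
tool_rot: [1.0, 0.028, -0.0, 0.0]
ft_force: [0.2, -0.3, -6.7]
grip_width: 0.0158
grip_force: 60.0
```

Call:
move_arm(
  motion="-1 0 0 0 0; -1 0 0 0 0; -1 0 0 0 0; -1 0 0 0 0; -1 0 0 0 0; -1 0 0 0 0; -1 0 0 0 0; -1 0 0 0 0; -1 0 0 0 0; -1 0 0 0 0; -1 0 0 0 0; -1 0 0 0 0",
)

```text
time: 42.17
position: [0.5426, 0.2686, 0.2104]
tool_rot: [1.0, 0.028, 0.0, -0.0]
ft_force: [0.1, -0.8, -6.6]
grip_width: 0.0158
grip_force: 60.0
```

Call:
move_arm(
  motion="-1 0 0 0 0; -1 0 0 0 0; -1 0 0 0 0; -1 0 0 0 0; -1 0 0 0 0; -1 0 0 0 0; -1 0 0 0 0; -1 0 0 0 0; -1 0 0 0 0; -1 0 0 0 0; -1 0 0 0 0; -1 0 0 0 0",
)

```text
time: 43.17
position: [0.5426, 0.2686, 0.2104]
tool_rot: [1.0, 0.028, 0.0, 0.0]
ft_force: [0.0, -0.3, -5.9]
grip_width: 0.0157
grip_force: 60.0
```

Call:
move_arm(
  motion="-1 0 0 0 0; -1 0 0 0 0; -1 0 0 0 0; -1 0 0 0 0; -1 0 0 0 0; -1 0 0 0 0; -1 0 0 0 0; -1 0 0 0 0; -1 0 0 0 0; -1 0 0 0 0; -1 0 0 0 0; -1 0 0 0 0",
)

```text
time: 44.17
position: [0.5426, 0.2686, 0.2104]
tool_rot: [1.0, 0.028, 0.0, -0.0]
ft_force: [0.1, -0.3, -6.8]
grip_width: 0.0154
grip_force: 60.0
```

Run:
```python
from m2 import *
bot("scene"); bot("scene")
print(robot.hand_in())
```

```text
scene t 44.167 [0.5426 0.2686] yaw 3.18 436 y,z [ 5.4 37.3] yfix 5.6 ymin/max -14.0 41.0
scene t 44.217 [0.5426 0.2686] yaw 3.18 436 y,z [ 5.5 37.3] yfix 5.7 ymin/max -13.0 40.0
the job is handed in; nothing more can be done
None
```

I handed in at 44.2 s with the bottle calm on the crest about 5.5 mm off centre, between the lines, after over 6 s steady at the aim point at lens height, base to the lens; since the arm cannot tilt the tray I rolled the bottle by accelerating the tray sideways, and after two short tries the third held, with no end-stop contact at any point I measured (it was not watched throughout).

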